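# Roll the last mosaic tiles of a hot-pan rest flush with their trim

### The arm

A 6-joint arm with a two-finger parallel gripper is mounted at the origin on a cart in front of the work surface, level with it; the furniture and walls round the work are solid. World frame = base frame: x ahead of the robot, y to its left, z up, the work surface at z = 0. Lengths are in mm, angles in rad, forces in N, time in s.
With the tool pointing down it reaches from about 350 to 775 mm from the base axis. Payload 7.3 kg.
Tool frame: the origin (TCP) lies between the finger pads; the fingertips stand 25 mm ahead of it and the grasp point (between the pads) lies 6 mm ahead of it; z points along the fingers, y is the direction in which the jaws open and shut (so a half turn about z gives the same grasp; the last joint's range is limited). The gripper opens to 92 mm and grips with 3 to 60 N. Pads are 19 mm wide; open, the fingers measure 130 mm over their backs; the gripper's body (75 mm by 190 mm) begins 47 mm behind the grasp point.
Start: joints at [-1.368, 0.342, 1.524, -0, 1.275, -0.146], TCP at [179.452, -493.396, 251.741] pointing down, gripper open.
Joint ranges: [-2.53, 2.53], [-0.77, 2.02], [0.04, 2.7], [-1, 4.14], [0.28, 2.66], [-3.11, 3.11]. Speed limits (rad/s): [2.57, 2.57, 3.14, 3.14, 3.14, 3.14].

### API

Orientations are given as [roll, pitch, yaw] about the fixed x, y, z axes, in that order (R = Rz(yaw) Ry(pitch) Rx(roll)).
In Python, from plant import get_obs, capture, calibration, close_job gives the robot as it stands. The module is installed in compiled form; this text tells all that it offers.
- The arm moves only by the shell command python3 -m jog 'ROWS'. ROWS is JSON, one flat list of numbers, 5 for each row, row after row: the closure, from 0 (fully open) to 1 (shut), then the shift along the tool's x, y, z in mm, then the turn about the tool's z in degrees. In form: [fingers, tx, ty, tz, yaw, fingers, tx, ty, tz, yaw, ...]. A call has 1 to 5 rows; each row shifts and turns the pose as measured when the row begins, along the tool's axes as they then stand; what a row does not reach is not made up. A row lasts 1/10 s, in which the tool goes at most 50 mm and 8.59 degrees, less where a joint would pass 70% of its speed; a pose out of reach is approached as far as the arm can. A call is refused whole if a number of a shift passes 50 or a number of a turn 8.59, either way. A call with a gripper value outside its range is refused whole. The fingers move at their own pace and stop on an object; the grip force is fixed at half the most. Time passes only in rows, so rows that do not move let the fingers close. It gives the time, the measured TCP pose, the force and the opening at its end, in the units of the state.
- get_obs(): the state, without advancing time (a new reading comes with each control period).
- capture(name): name is "scene" or "side" or "wrist"; returns (picture, depth): 480x640x3 uint8, red, green, blue; 480x640 float32, mm along the optical axis (not along the pixel's ray), 0 where there is no reading.
- calibration(name): a dict with "fovy" (degrees; the focal length in pixels is half the picture's height over the tangent of half this angle, whatever the lens; pixels are square), "cx", "cy" (the principal point, pixels), "R" (3x3) and "t" (3): a world point X has camera coordinates R X + t. Camera axes: x right, y down, z forward; pixel columns grow to the right and rows downward; lengths in mm; the calibration is good to about 2 mm. A picture is of the moment at which its call begins: read the wrist's pose just before it. calibration takes no time and is no camera call; for the wrist camera it gives the pose at the moment of the call.
- close_job(): hands the job in, once; it reports no verdict.
The state is a dict: "time": time; "joint_positions": joint angles; "dq": joint speeds; "tau": joint torques, N m; "tool_pos": TCP position; "tcp_rot": TCP orientation; "contact_force": force on the tool from outside, world axes, zero at the start; "moment": the same for the moment, N m; "grip_width": finger opening in mm.
Only numpy, scipy, OpenCV 4.12 (cv2) and the standard library are available. Lean on these libraries where they do the work, as an engineer would, in place of code of your own. Each camera call takes 0.05 s, during which the arm holds its last target.

### The job

The marble tiles of the new hot-pan rest on the worktop have been laid in their adhesive but still stand proud. Take the sprung hand roller from its wooden stand and roll it along both rows with steady, moderate pressure until every tile is flush with the metal trim; use the roller, not your fingers, on the tiles, and do not bear down so hard that one could crack. Then put the roller back upright in its stand, and leave the other things on the worktop where they are.

Things in the scene. Friction and masses are not known exactly. Their poses are not given: they have to be found in the camera images.
- panel: Hot-pan rest being tiled, fixed on the worktop: a rectangular aluminium edge trim, 123 mm (its x) by 182 mm (its y), its top 14 mm above the worktop, around two rows of five pale marble tiles that run along y. Origin: centre of the underside, on the worktop; z up. A bedded tile's top is level with the trim.
- row_a (a point): Middle of row a at the flush level, 14 mm above the worktop (x = -26.5 mm in the panel). The row runs along the panel's y: five tiles, each 50 mm (x) by 30 mm (y) by 10 mm thick, centred at y = -66, -33, 0, 33 and 66 mm; the trim beyond the end tiles begins at y = -83 and +83 mm.
- row_b (a point): Middle of row b at the flush level, 14 mm above the worktop (x = +26.5 mm in the panel). The row runs along the panel's y: five tiles, each 50 mm (x) by 30 mm (y) by 10 mm thick, centred at y = -66, -33, 0, 33 and 66 mm; the trim beyond the end tiles begins at y = -83 and +83 mm.
- stand: The roller's low wooden stand, fixed on the worktop, 108 (x) by 80 (y) by 34 mm high. Origin: centre of the underside; z up. The middle is open for the roll; the roller's steel cheeks stand on two pads, tops 13 mm above the worktop, between fences with sloping lips: play 3 mm along x, 3.5 mm along y each way. The roller's x lies along the stand's x.
- roller: Loose sprung hand roller, 0.27 kg, upright in the stand: square black handle over a steel yoke with a dark rubber roll, 42 mm diameter, 44 mm wide. Frame of the handle: origin at the roll's lowest point with the spring unloaded (5 mm above the worktop in the stand), z up; axle along x, so it rolls along y. The yoke's cheeks: 66 mm over the outsides, undersides 8 mm above the roll's lowest point.
- grip (a point): Middle of the roller's handle, on its axis, 104 mm above the roller's origin. The handle is 24 by 24 mm, sides square to x and y, 79 to 138 mm above the origin, above a 29 mm square collar at 73 to 79 mm; it is the same turned half round. It is held most firmly with the fingers closing along the roller's y (the rolling direction).
- yoke (a joint): How far the roller's spring is pushed in, m, 0 to 0.010: the yoke with the roll slides up into the handle. The load on the roll is about 4 N when it begins to give and 1.2 N more for each mm; at 10 mm (16 N) it meets a hard stop. A tile sinks at about 9 to 10 N, so 6 to 8 mm is a good working load.
- roll (a joint): Turning angle of the rubber roll on its axle, rad; it turns freely without end.
- tile_a1 (a joint): How far the tile stands above its bedded, flush position, m (row a, number 1 along the panel's y): starts at 0.003 to 0.0045; 0 is fully down, level with the trim. It stays where it is pressed to.
- tile_a2 (a joint): How far the tile stands above its bedded, flush position, m (row a, number 2 along the panel's y): starts at 0.003 to 0.0045; 0 is fully down, level with the trim. It stays where it is pressed to.
- tile_a3 (a joint): How far the tile stands above its bedded, flush position, m (row a, number 3 along the panel's y): starts at 0.003 to 0.0045; 0 is fully down, level with the trim. It stays where it is pressed to.
- tile_a4 (a joint): How far the tile stands above its bedded, flush position, m (row a, number 4 along the panel's y): starts at 0.003 to 0.0045; 0 is fully down, level with the trim. It stays where it is pressed to.
- tile_a5 (a joint): How far the tile stands above its bedded, flush position, m (row a, number 5 along the panel's y): starts at 0.003 to 0.0045; 0 is fully down, level with the trim. It stays where it is pressed to.
- tile_b1 (a joint): How far the tile stands above its bedded, flush position, m (row b, number 1 along the panel's y): starts at 0.003 to 0.0045; 0 is fully down, level with the trim. It stays where it is pressed to.
- tile_b2 (a joint): How far the tile stands above its bedded, flush position, m (row b, number 2 along the panel's y): starts at 0.003 to 0.0045; 0 is fully down, level with the trim. It stays where it is pressed to.
- tile_b3 (a joint): How far the tile stands above its bedded, flush position, m (row b, number 3 along the panel's y): starts at 0.003 to 0.0045; 0 is fully down, level with the trim. It stays where it is pressed to.
- tile_b4 (a joint): How far the tile stands above its bedded, flush position, m (row b, number 4 along the panel's y): starts at 0.003 to 0.0045; 0 is fully down, level with the trim. It stays where it is pressed to.
- tile_b5 (a joint): How far the tile stands above its bedded, flush position, m (row b, number 5 along the panel's y): starts at 0.003 to 0.0045; 0 is fully down, level with the trim. It stays where it is pressed to.
- pen_a: Green pencil lying on the worktop, 142 mm long along its y, 7 mm thick; origin at its middle, underside. To be left alone.
- cup_a: Small white mug, 62 by 89 by 52 mm high, handle towards its -y; origin at the centre of its underside. To be left alone.
- coffee_jar: Glass jar with a dark screw lid, 83 mm across, 130 mm high; origin at the centre of its underside. To be left alone.
There are look-alikes about, which are no part of the job. There is more than one size of the roller; the job needs the smaller.

How it is judged:
By the outcome, as a careful person would: the job done as asked, in the order asked, and still so for the second after the job is handed in, with the robot touching nothing.
It also fails if it takes over 58 s, if anything falls off the work surface, if the arm or the gripper's body presses on something with over 40 N, if the wrist force passes 120 N, or if a joint passes its speed limit or range.

## Working session

There is one attempt and no reset: what is moved stays moved. The work goes in short steps, Python scripts to look and compute and a shell command to move; the robot and the scene stay as the last step left them, time stands still between calls to the robot, and variables do not carry over. Pictures are saved under pics/ and viewed, and the job is handed in when it is done.

```bash
mkdir -p pics
cat > h.py <<'E'
import numpy as np, cv2
from plant import get_obs, capture, calibration
def snap(n,f):
    c=calibration(n); p,d=capture(n); cv2.imwrite('pics/'+f+'.png',p[:,:,::-1]); np.savez('pics/'+f+'.npz',p=p,d=d,R=c['R'],t=c['t'],fovy=c['fovy'],cx=c['cx'],cy=c['cy']); return p,d,c
def load(f): return np.load('pics/'+f+'.npz')
def world(c,u,v,z=None,depth=None):
    f=240/np.tan(np.radians(c['fovy'])/2); r=np.array([(u-c['cx'])/f,(v-c['cy'])/f,1.0]); R=np.array(c['R']);t=np.array(c['t'])
    o=-R.T@t; w=R.T@r
    s=depth if depth is not None else (z-o[2])/w[2]
    return o+s*w
def cloud(c):
    f=240/np.tan(np.radians(float(c['fovy']))/2); d=c['d']; v,u=np.mgrid[:480,:640]
    P=np.stack([(u-c['cx'])/f*d,(v-c['cy'])/f*d,d],-1); return (P-np.array(c['t']))@np.array(c['R'])
E
python3 - <<'E'
from h import *
for n in ['scene','side','wrist']: snap(n,n+'0')
o=get_obs(); print({k:np.round(v,3) for k,v in o.items()})
E
```

```text
{'time': np.float64(0.15), 'joint_positions': array([-1.368,  0.343,  1.525,  0.   ,  1.275, -0.146]), 'dq': array([ 0.001, -0.003, -0.004, -0.002, -0.   , -0.001]), 'tau': array([ -0.   , -43.141, -24.439,   0.072,   0.054,  -0.   ]), 'tool_pos': array([ 179.39 , -493.121,  251.21 ]), 'tcp_rot': array([-3.14 , -0.   ,  0.349]), 'contact_force': array([1.317, 0.388, 0.486]), 'moment': array([ 0.001, -0.018, -0.016]), 'grip_width': np.float64(91.623)}
```

View pics/scene0.png

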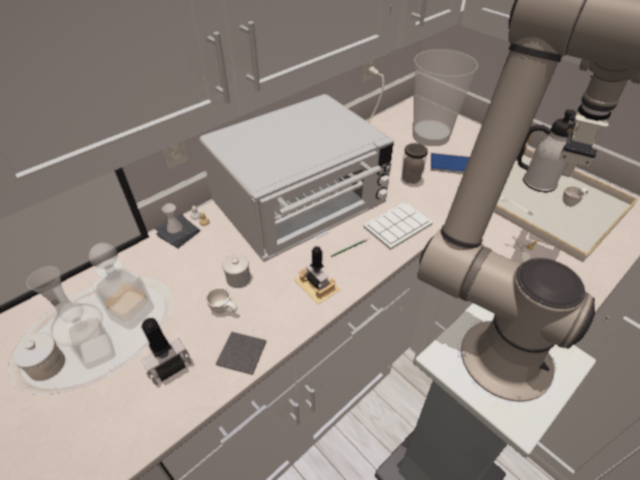

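View pics/side0.png

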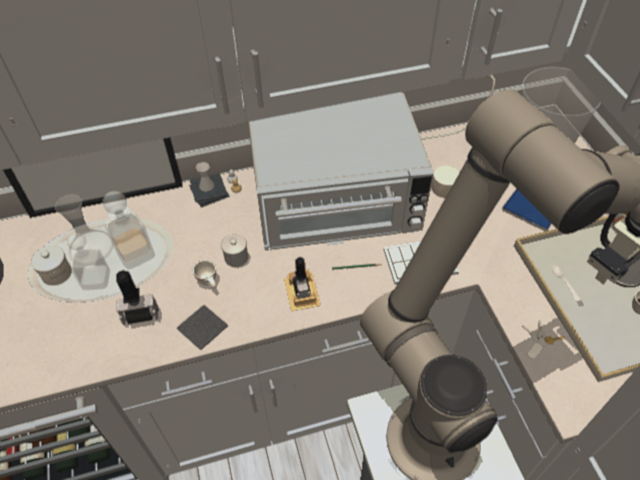

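View pics/wrist0.png

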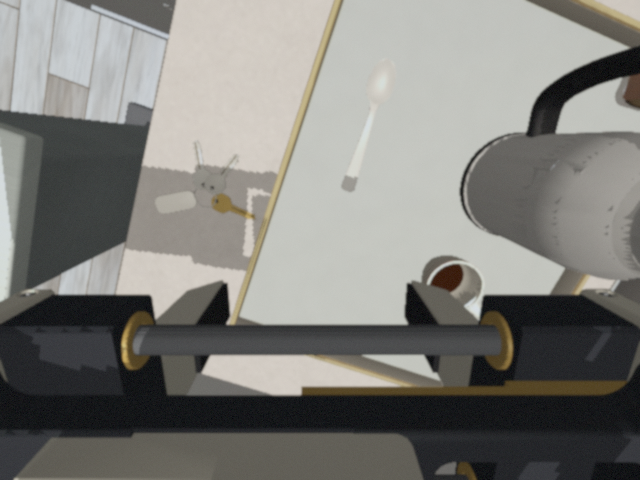

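There are two rollers. One is at scene (165,350), larger and with no wooden stand. The other is at scene (317,275) and side (301,283), smaller and in a wooden stand. The second fits the description, so I'll confirm it in an enlarged crop and measure it.

Run:
```python
from h import *
a=load('scene0');b=load('side0')
A=cv2.resize(a['p'][220:320,130:430],None,fx=2.6,fy=2.9,interpolation=cv2.INTER_CUBIC)
A=cv2.resize(a['p'][190:390,130:440],(800,290*1),interpolation=cv2.INTER_CUBIC)
A=cv2.resize(a['p'][195:305,290:440],(400,293),interpolation=cv2.INTER_CUBIC)
B=cv2.resize(b['p'][235:315,275:425],(400,213),interpolation=cv2.INTER_CUBIC)
C=cv2.resize(a['p'][310:390,130:230],(400,293),interpolation=cv2.INTER_CUBIC)
D=cv2.resize(b['p'][240:315,280:340],(400,213*1),interpolation=cv2.INTER_CUBIC)
out=np.vstack([np.hstack([A,C]),np.hstack([B,D])])
cv2.imwrite('pics/crop1.png',out[:,:,::-1])
for n,c in (('scene',a),('side',b)):
    W=cloud(c); p=c['p'].astype(int)
    for nm,uv in (('small',(318,273) if n=='scene' else (301,283)),('large',(165,350) if n=='scene' else (135,305))):
        u,v=uv; s=W[v-45:v+45,u-35:u+35].reshape(-1,3); q=p[v-45:v+45,u-35:u+35].reshape(-1,3)
        m=(q.max(1)<70)&(s[:,2]>60)
        print(n,nm,m.sum(),np.median(s[m],0).round(1),s[m].min(0).round(),s[m].max(0).round())
    for nm,u,v in (('pan',398,225) if n=='scene' else ('pan',400,262),):
        print(nm,W[v,u])
    print('f',240/np.tan(np.radians(float(c['fovy']))/2), 'cam',-np.array(c['R']).T@np.array(c['t']))
```

```text
scene small 191 [466.8 190.8 116. ] [-103.  176.   62.] [484. 704. 968.]
scene large 604 [504.9 610.3 154.1] [-103.  592.   76.] [530. 704. 968.]
pan [ 468.04318476 -149.0805258    18.4540485 ]
f 446.99436884010964 cam [-102.77222829  703.54119073  968.4888934 ]
side small 200 [466.2 184.  118.9] [459. 170.  61.] [482. 197. 153.]
side large 502 [506.8 603.  154. ] [-412.  376.   61.] [ 536.  646. 1373.]
pan [ 488.28594677 -106.92404267   10.69256635]
f 604.7709190952024 cam [-412.09920305  376.2032952  1372.52407337]
```

View pics/crop1.png

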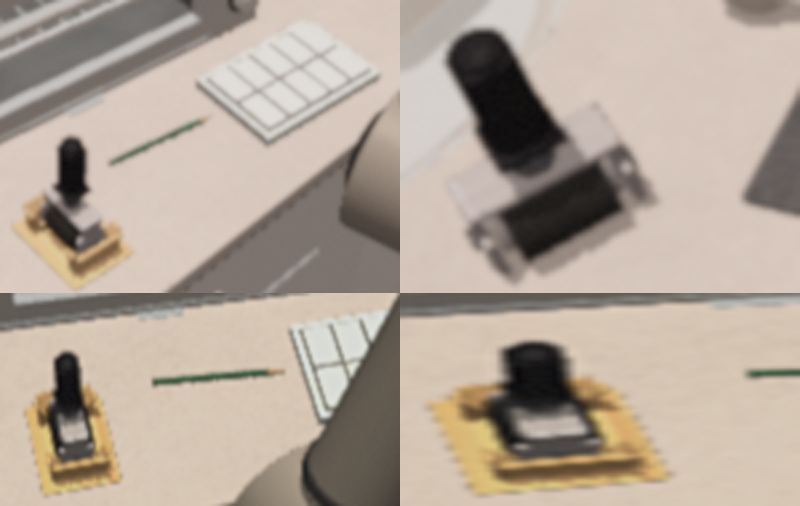

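The crop confirms it: the small roller is the one in the yellow wooden stand. The big one stands free on the worktop at scene (165,350). Next I'll measure the panel, the stand and the oven clearance.

Run:
```python
from h import *
a=load('scene0');b=load('side0')
hsv=cv2.cvtColor(a['p'],cv2.COLOR_RGB2HSV)
W=cloud(a)
# panel mask: low saturation bright, height 8..30
m=((W[...,2]>8)&(W[...,2]<35)&(hsv[...,1]<45)&(hsv[...,2]>100)).astype(np.uint8)
sub=np.zeros_like(m); sub[190:260,345:450]=m[190:260,345:450]
cs,_=cv2.findContours(sub,cv2.RETR_EXTERNAL,cv2.CHAIN_APPROX_NONE); c=max(cs,key=cv2.contourArea)
print(cv2.boundingRect(c),cv2.contourArea(c))
pts=np.array([world(a,u,v,z=14)[:2] for u,v in c[:,0]],np.float32); print(cv2.minAreaRect(pts))
# stand: yellow
for n,s,r in (('scene',a,(255,310,285,350)),('side',b,(250,320,275,335))):
    h=cv2.cvtColor(s['p'],cv2.COLOR_RGB2HSV); y=((h[...,0]>12)&(h[...,0]<30)&(h[...,1]>90)).astype(np.uint8)
    q=np.zeros_like(y); q[r[0]:r[1],r[2]:r[3]]=y[r[0]:r[1],r[2]:r[3]]
    vv,uu=np.nonzero(q); print(n,len(vv),uu.min(),uu.max(),vv.min(),vv.max())
    w=cloud(s)[q>0]; w=w[(w[:,2]>-10)&(w[:,2]<60)]
    low=w[w[:,2]<60]; print(cv2.minAreaRect(low[:,:2].astype(np.float32)), np.percentile(w,[2,50,98],axis=0).round(0).tolist())
# oven
q=W.reshape(-1,3); 
for y0 in range(-200,300,60):
    s=q[(q[:,1]>y0)&(q[:,1]<y0+60)&(q[:,2]>150)&(q[:,2]<400)&(q[:,0]>450)]
    if len(s): print(y0,s[:,0].min().round(),s[:,2].max().round())
```

```text
(363, 201, 70, 47) 1588.0
((477.4084167480469, -158.81948852539062), (186.68133544921875, 127.80152130126953), 84.6331558227539)
scene 324 299 337 270 299
((474.6661376953125, 182.08538818359375), (66.33626556396484, 96.73509979248047), 86.03874969482422) [[427.0, 158.0, 0.0], [436.0, 198.0, 15.0], [519.0, 215.0, 37.0]]
side 686 285 319 270 310
((478.7673645019531, 180.50546264648438), (78.1301040649414, 114.34745788574219), 85.59259033203125) [[425.0, 143.0, -2.0], [457.0, 191.0, 7.0], [524.0, 220.0, 38.0]]
-200 561.0 263.0
-140 522.0 263.0
-80 525.0 262.0
-20 532.0 262.0
40 542.0 263.0
100 550.0 263.0
160 471.0 263.0
220 617.0 260.0
280 988.0 244.0
```

Run:
```python
from h import *
for n in ('scene0','side0'):
    q=cloud(load(n)).reshape(-1,3); q=q[(q[:,0]>500)&(q[:,2]>20)&(q[:,2]<300)]
    print(n)
    for y0 in range(-280,60,40):
        r=[]
        for z0 in range(20,280,40):
            s=q[(q[:,1]>y0)&(q[:,1]<y0+40)&(q[:,2]>z0)&(q[:,2]<z0+40)][:,0]
            r.append(int(np.sort(s)[min(3,len(s)-1)]) if len(s)>3 else None)
        print(y0,r)
```

```text
scene0
-280 [None, None, None, None, 995, 888, None]
-240 [504, 570, None, None, 997, 569, 799]
-200 [507, 550, 551, 556, 564, 564, 626]
-160 [510, 555, 558, 566, 568, 568, 621]
-120 [510, 573, 573, 573, 575, 524, 628]
-80 [580, 579, 619, None, 579, 526, 644]
-40 [585, 584, 623, None, 583, 532, 661]
0 [590, 591, 628, None, 543, 538, 662]
40 [593, 595, 633, None, 549, 543, 674]
side0
-280 [None, None, None, None, None, 864, None]
-240 [567, 567, 565, 566, 565, 565, 633]
-200 [519, 549, 549, 551, 561, 561, 575]
-160 [503, 560, 560, 565, 566, 566, 576]
-120 [502, 571, 572, 571, 571, 523, 595]
-80 [579, 578, 616, None, 579, 526, 593]
-40 [583, 583, 621, None, 582, 531, 594]
0 [588, 589, 625, None, 590, 536, 602]
40 [592, 595, 633, None, 590, 541, 615]
```

```bash
python3 -m jog '[0,0,-50,0,-5,0,0,-50,0,-5,0,0,-50,0,-5,0,20,-45,0,-5,0,30,-40,0,-4]'
```

```text
time: 0.65
tool_pos: [101.8, -260.0, 247.3]
tcp_rot: [-3.137, -0.003, 0.783]
contact_force: [0.3, -0.1, 1.3]
grip_width: 91.2
```

```bash
python3 -m jog '[0,39,32,0,8,0,43,26,0,8,0,46,20,0,8,0,48,13,0,8,0,49,6,0,8]'
```

```text
time: 1.15
tool_pos: [281.8, -227.4, 248.4]
tcp_rot: [-3.139, 0.0, 0.251]
contact_force: [-0.3, -0.9, 0.0]
grip_width: 91.9
```

```bash
python3 -m jog '[0,45,-20,-20,7,0,40,-20,-20,7,0,0,-20,-20,5]'
python3 - <<'E'
from h import *
p,d,c=snap('wrist','w1'); o=get_obs(); print(o['tool_pos'],o['tcp_rot'])
R=np.array(c['R']);print('cam',-R.T@np.array(c['t']),'fwd',R[2],'right',R[0],c['fovy'])
E
```

```text
time: 1.45
tool_pos: [349.2, -158.6, 301.0]
tcp_rot: [-3.135, 0.005, -0.061]
contact_force: [0.2, -0.5, -0.1]
grip_width: 91.8
[ 348.51323551 -156.83304496  304.07785594] [-3.13625570e+00  1.85408391e-03 -6.47256971e-02]
cam [ 427.86945009 -164.2294124   433.77020493] fwd [-0.29015981  0.02440702 -0.95666691] right [-0.06094626 -0.99811665 -0.00697933] 71.73089693508831
```

View pics/w1.png

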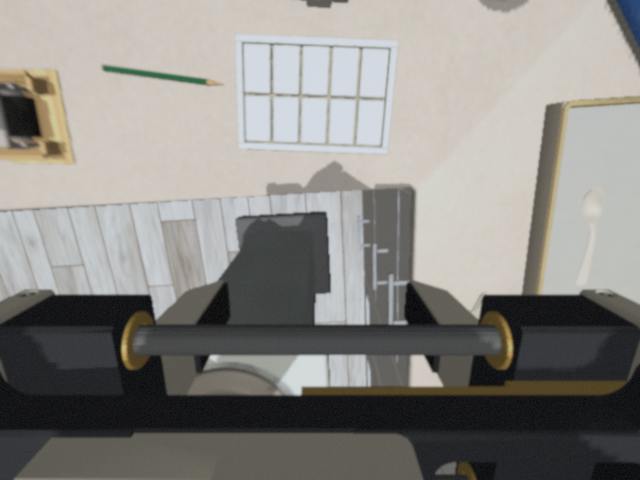

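The wrist view shows the panel at (237–397, 35–153), the pencil at (103–222, 67–84) and part of the stand at the left. I'll fit the panel and work out the oven handle's exact shape.

Run:
```python
from h import *
a=load('w1'); W=cloud(a)
hsv=cv2.cvtColor(a['p'],cv2.COLOR_RGB2HSV)
print(hsv[44,300],hsv[70,260],hsv[60,450],W[70,260],W[39,300],W[60,450])
z=W[...,2]; m=((hsv[...,2]>170)&((hsv[...,0]>80)|(hsv[...,1]<12))).astype(np.uint8)
q=np.zeros_like(m); q[20:170,220:415]=m[20:170,220:415]; q=cv2.morphologyEx(q,cv2.MORPH_CLOSE,np.ones((5,5)))
cs,_=cv2.findContours(q,cv2.RETR_EXTERNAL,cv2.CHAIN_APPROX_NONE); c=max(cs,key=cv2.contourArea); print(cv2.boundingRect(c))
pts=np.array([world(a,u,v,z=14)[:2] for u,v in c[:,0]],np.float32); print(cv2.minAreaRect(pts))
for n in ('scene0','side0'):
    q=cloud(load(n)).reshape(-1,3); q=q[(q[:,0]>505)&(q[:,0]<562)&(q[:,2]>150)&(q[:,2]<300)&(q[:,1]>-250)&(q[:,1]<40)]
    h=q[(q[:,0]-0.12*(q[:,1]+100))<545]
    print(n,len(h),'z',np.percentile(h[:,2],[2,25,50,75,98]).round(),'y',h[:,1].min(), 'x-0.12(y+100)',np.percentile(h[:,0]-.12*(h[:,1]+100),[2,50,98]).round())
```

```text
[ 68   6 161] [107  16 225] [ 18  19 203] [ 510.67146996 -102.01182853   16.9253112 ] [ 539.4187953  -149.51263538   14.08165843] [ 510.53561961 -321.72623779    0.78593568]
(234, 33, 165, 123)
((479.5196533203125, -161.6982421875), (184.12335205078125, 124.75614929199219), 84.23899841308594)
scene0 285 z [219. 227. 230. 232. 234.] y -104.50197342435546 x-0.12(y+100) [523. 528. 541.]
side0 379 z [221. 227. 231. 233. 237.] y -103.11960481546797 x-0.12(y+100) [522. 529. 541.]
```

Run:
```python
from h import *
a=load('w1'); W=cloud(a)
o=np.array([349,-157.5,303.]); psi=-0.063
P=W-o; tx=P[...,0]*np.cos(psi)+P[...,1]*np.sin(psi); ty=P[...,0]*np.sin(psi)-P[...,1]*np.cos(psi); tz=-P[...,2]
for v in range(285,480,12):
    print(v,[(u,int(tx[v,u]),int(ty[v,u]),int(tz[v,u])) for u in (30,100,200,320,460,560,620) if a['d'][v,u]>0 and a['d'][v,u]<250])
p,d,c=snap('side','s1'); snap('scene','c1')
```

```text
285 []
297 [(30, 37, -78, -46), (100, 37, -59, -46), (200, 11, -52, 7), (560, 38, 69, -46), (620, 38, 84, -47)]
309 [(30, 37, -73, -53), (100, 38, -54, -54), (200, 12, -47, -6), (460, 12, 61, -4), (560, 37, 65, -51), (620, 38, 79, -52)]
321 [(30, 37, -68, -59), (100, 37, -51, -58), (200, 10, -45, -12), (460, 12, 57, -14), (560, 38, 60, -59), (620, 37, 75, -58)]
333 [(30, 35, -66, -61), (100, 36, -48, -63), (200, 31, -29, -54), (320, 31, 2, -54), (460, 31, 38, -53), (560, 36, 59, -61), (620, 37, 71, -62)]
345 [(30, 32, -67, -62), (100, 34, -48, -64), (200, 28, -28, -56), (320, 29, 2, -56), (460, 29, 38, -55), (560, 33, 58, -62), (620, 33, 73, -61)]
357 [(30, 30, -66, -63), (100, 29, -50, -63), (200, -1, -44, -19), (460, 10, 49, -35), (560, 29, 60, -61), (620, 29, 74, -61)]
369 [(30, 26, -68, -63), (100, 26, -51, -62), (200, -6, -45, -19), (460, 6, 49, -35), (560, 26, 60, -61), (620, 26, 74, -62)]
381 [(30, 23, -68, -63), (100, 22, -52, -61), (460, 2, 49, -36), (560, 23, 60, -62), (620, 23, 75, -62)]
393 [(30, 19, -70, -62), (100, 19, -52, -62), (320, 23, 2, -67), (460, 23, 34, -66), (
[... 362 characters left out ...]
27, -39, -81), (200, 26, -20, -80), (320, 26, 2, -80), (460, 26, 28, -80), (560, 27, 47, -81), (620, 27, 58, -81)]
441 [(30, 25, -52, -82), (100, 25, -39, -82), (200, 26, -20, -82), (320, 26, 2, -83), (460, 25, 28, -81), (560, 25, 47, -81), (620, 24, 59, -80)]
453 [(30, 22, -53, -82), (100, 26, -36, -85), (200, 27, -18, -86), (320, 27, 2, -85), (460, 22, 28, -81), (560, 21, 48, -80), (620, 22, 59, -81)]
465 [(30, 25, -48, -87), (100, 26, -35, -87), (200, 26, -18, -87), (320, 27, 2, -88), (460, -22, 48, -46), (560, -4, 67, -61), (620, 14, 65, -76)]
477 [(30, 25, -46, -89), (100, 26, -34, -89), (200, 27, -17, -90), (320, 26, 2, -89), (460, -22, 47, -51), (560, -7, 67, -62), (620, 11, 65, -77)]
```

View pics/s1.png

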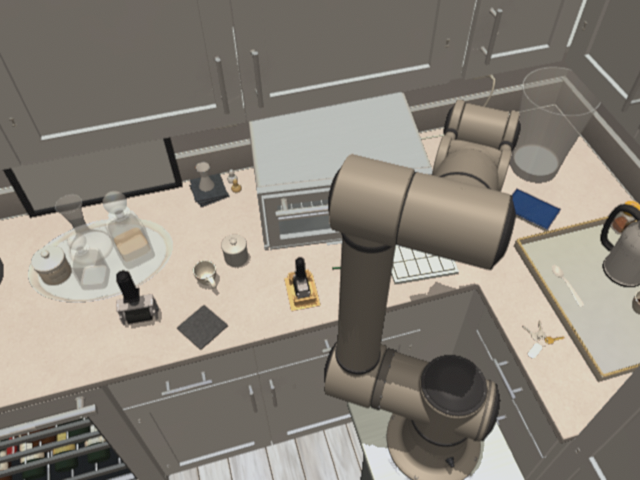

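View pics/c1.png

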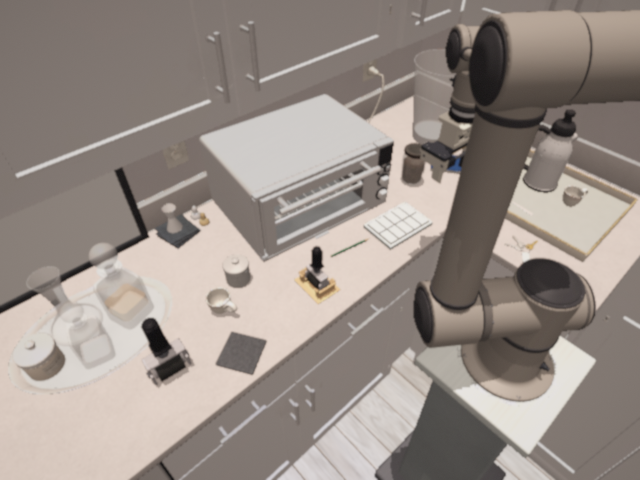

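```bash
python3 - <<'E'
from h import *
a=load('c1')
cv2.imwrite('pics/crop2.png',cv2.resize(a['p'][10:200,400:530],None,fx=3.1,fy=3.1,interpolation=cv2.INTER_CUBIC)[:,:,::-1])
E
python3 -m jog '[0,0,-50,0,0,0,10,-50,0,0,0,10,-50,0,0,0,15,-50,0,0,0,15,-50,0,0]'
```

```text
time: 2.1
tool_pos: [408.7, 79.0, 297.2]
tcp_rot: [-3.141, 0.007, -0.065]
contact_force: [1.7, -1.4, 0.3]
grip_width: 91.7
```

View pics/crop2.png

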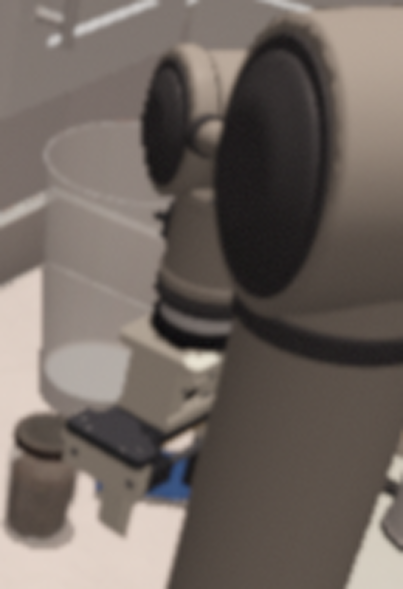

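```bash
python3 -m jog '[0,5,-45,0,0,0,5,-45,0,0,0,0,0,0,0]'
python3 - <<'E'
from h import *
p,d,c=snap('wrist','w2'); o=get_obs(); print(o['tool_pos'],o['tcp_rot'])
E
```

```text
time: 2.4
tool_pos: [425.7, 172.6, 293.1]
tcp_rot: [3.141, 0.011, -0.057]
contact_force: [-0.1, -0.8, -0.4]
grip_width: 91.7
[425.29833563 170.50131758 292.79881026] [ 3.1393702   0.01198436 -0.05845959]
```

View pics/w2.png

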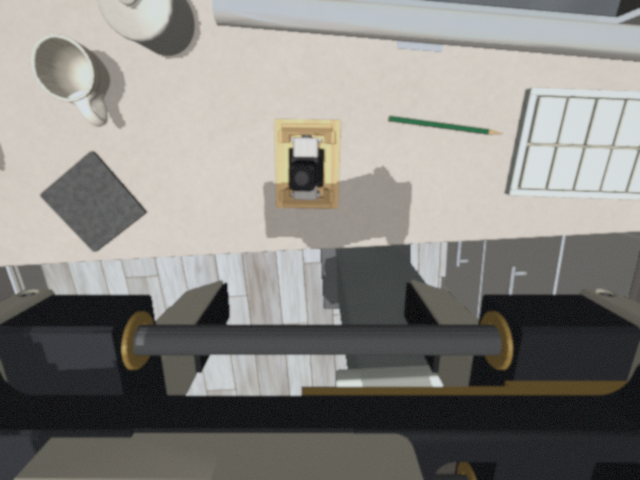

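The wrist view shows the stand at (275–341, 120–208) with the handle top near (303,177).

```bash
cat > st.py <<'E'
from h import *
import sys
f=sys.argv[1]; r=[int(x) for x in sys.argv[2:6]]
a=load(f); W=cloud(a); hsv=cv2.cvtColor(a['p'],cv2.COLOR_RGB2HSV)
def box(m): 
    q=np.zeros(m.shape,np.uint8); q[r[0]:r[1],r[2]:r[3]]=m[r[0]:r[1],r[2]:r[3]]; return q
y=box((hsv[...,0]>10)&(hsv[...,0]<32)&(hsv[...,1]>75)).copy()
y=cv2.morphologyEx(y,cv2.MORPH_OPEN,np.ones((3,3)))
vv,uu=np.nonzero(y); print(len(vv),uu.min(),uu.max(),vv.min(),vv.max())
w=W[y>0]; 
g=np.array([world(a,u,v,z=0)[:2] for v,u,zz in zip(vv,uu,W[y>0][:,2]) ],np.float32)
low=W[y>0][:,2]<20
print('stand base z0-ish',cv2.minAreaRect(g[low]), 'cloud',cv2.minAreaRect(w[:,:2].astype(np.float32)))
h=box((hsv[...,2]<90)&(W[...,2]>120)&(W[...,2]<175)); vv,uu=np.nonzero(h); 
if len(vv):
    g=np.array([world(a,u,v,z=143)[:2] for u,v in zip(uu,vv)],np.float32); print('handle',len(vv),uu.mean(),vv.mean(),cv2.minAreaRect(g),'cloud med',np.median(W[h>0],0))
m=box((W[...,2]>60)&(W[...,2]<180)); 
c=W[m>0]
print('z>60 ranges',np.percentile(c,[3,50,97],axis=0).round(1).tolist())
E
python3 st.py w2 100 225 260 355
```

```text
2315 276 337 121 207
stand base z0-ish ((475.5456848144531, 183.6151123046875), (78.25973510742188, 104.87490844726562), 87.78257751464844) cloud ((475.7859191894531, 183.47930908203125), (77.84490966796875, 104.2086181640625), 87.7508316040039)
handle 752 301.98936170212767 175.80452127659575 ((477.9275817871094, 182.14207458496094), (22.007627487182617, 23.91665267944336), 86.6558609008789) cloud med [478.33185236 181.95401682 147.15412477]
z>60 ranges [[465.9, 169.9, 60.3], [480.7, 181.7, 144.8], [496.5, 193.8, 149.8]]
```

```bash
python3 -m jog '[0,26,-7,20,0,0,26,-7,20,0,0,0,0,25,0,0,0,0,0,0]'
python3 - <<'E'
from h import *
p,d,c=snap('wrist','w3'); o=get_obs(); print(o['tool_pos'],o['tcp_rot'])
E
python3 st.py w3 100 320 200 440
```

```text
time: 2.85
tool_pos: [479.1, 174.0, 222.7]
tcp_rot: [3.136, 0.014, -0.058]
contact_force: [-1.6, -0.5, -0.2]
grip_width: 91.9
[480.21745282 174.21124942 224.72831945] [ 3.13682863  0.01048814 -0.05865253]
3895 272 345 170 269
stand base z0-ish ((476.9460144042969, 182.34390258789062), (79.43836212158203, 105.22171783447266), 85.9804916381836) cloud ((492.41766357421875, 181.14486694335938), (78.91366577148438, 134.67689514160156), 85.82870483398438)
handle 1261 304.01268834258525 260.2720063441713 ((480.9634704589844, 182.53065490722656), (22.359359741210938, 29.713319778442383), 86.86266326904297) cloud med [482.80202374 182.15658744 146.46893544]
z>60 ranges [[468.4, 170.2, 60.5], [485.9, 182.0, 139.6], [492.2, 194.2, 149.6]]
```

View pics/w3.png

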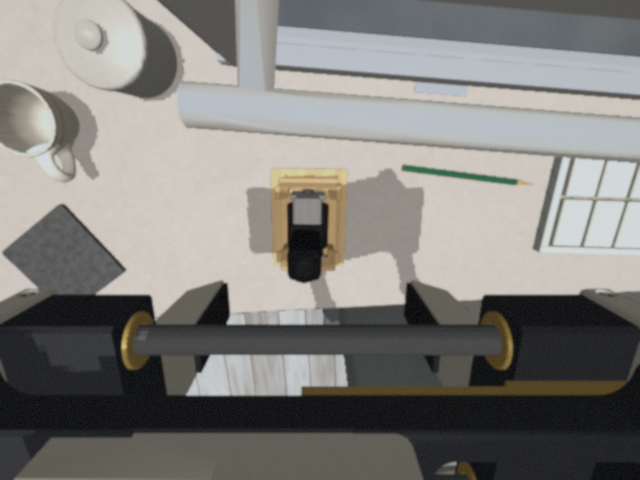

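```bash
python3 -m jog '[0,-2,-8,5,0,0,0,0,30,0,0,0,0,30,0,0,0,0,28,0,0,0,0,0,0]'
```

```text
time: 3.4
tool_pos: [480.7, 180.6, 135.7]
tcp_rot: [3.14, -0.002, -0.061]
contact_force: [-0.9, -0.4, 0.1]
grip_width: 91.8
```

```bash
python3 -m jog '[0,-2,-2,8,0,0,0,0,0,0,1,0,0,0,0,1,0,0,0,0,1,0,0,0,0]'; python3 -m jog '[1,0,0,0,0,1,0,0,0,0,1,0,0,0,0]'
```

```text
time: 3.9
tool_pos: [481.6, 183.7, 133.4]
tcp_rot: [-3.14, -0.012, -0.061]
contact_force: [0.2, 0.8, -1.2]
grip_width: 72.6
time: 4.2
tool_pos: [482.2, 183.8, 134.4]
tcp_rot: [-3.14, -0.014, -0.061]
contact_force: [0.6, 0.5, -0.7]
grip_width: 48.4
```

```bash
python3 -m jog '[1,-4,0,5,0,1,0,0,0,0,1,0,0,0,0,1,0,0,0,0]'
```

```text
time: 4.6
tool_pos: [477.6, 183.9, 128.6]
tcp_rot: [-3.14, -0.013, -0.061]
contact_force: [0.2, -0.5, 1.5]
grip_width: 23.9
```

```bash
python3 -m jog '[1,0,0,-20,0,1,0,0,-25,0,1,0,0,-25,0,1,0,0,0,0]'
python3 - <<'E'
from h import *
snap('wrist','w4'); snap('side','s4'); a=load('s4')
cv2.imwrite('pics/crop4.png',cv2.resize(a['p'][150:330,220:440],None,fx=3,fy=3,interpolation=cv2.INTER_CUBIC)[:,:,::-1])
print(get_obs()['tool_pos'])
E
```

```text
time: 5.0
tool_pos: [475.3, 183.5, 198.1]
tcp_rot: [3.141, -0.007, -0.061]
contact_force: [0.3, -1.2, -3.3]
grip_width: 23.9
[473.5079291  183.06623985 194.97515419]
```

View pics/crop4.png

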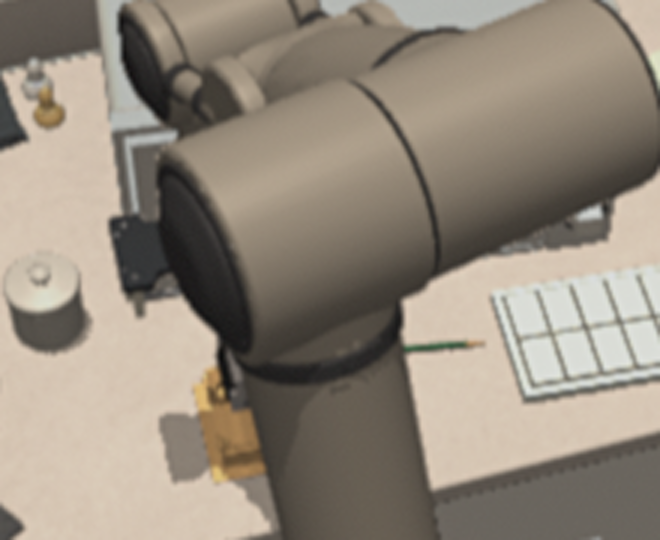

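View pics/w4.png

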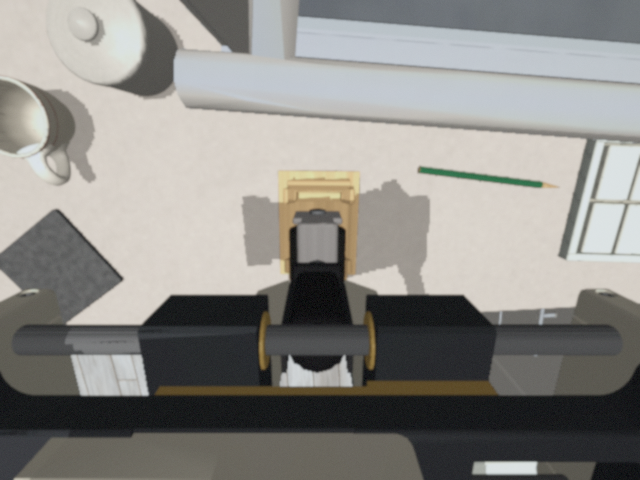

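```bash
python3 -m jog '[1,0,40,0,0,1,0,50,0,1,1,0,50,0,1,1,0,50,5,0.2,1,0,50,5,0]'
```

```text
time: 5.6
tool_pos: [451.2, -54.3, 177.0]
tcp_rot: [3.141, 0.01, -0.089]
contact_force: [1.2, 0.4, -1.8]
grip_width: 24.3
```

```bash
python3 -m jog '[1,11,35,5,0.6,1,0,0,10,0,1,0,0,0,0]'
python3 - <<'E'
from h import *
snap('wrist','w5'); o=get_obs(); print(o['tool_pos'],o['tcp_rot'],o['contact_force'])
E
```

```text
time: 5.9
tool_pos: [455.1, -96.1, 155.9]
tcp_rot: [-3.141, 0.019, -0.109]
contact_force: [0.1, 1.1, -2.6]
grip_width: 23.8
[455.74104293 -96.10055078 156.58846395] [-3.1413373   0.01768334 -0.10755645] [ 0.27080577 -0.30937874 -2.91031382]
```

View pics/w5.png

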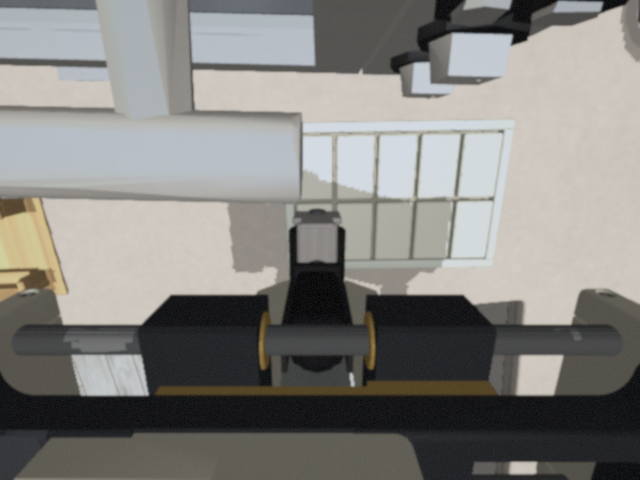

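```bash
python3 -m jog '[1,3,-3,8,0,1,0,0,8,0,1,0,0,3,0,1,0,0,3,0]'
```

```text
time: 6.35
tool_pos: [459.6, -89.8, 134.1]
tcp_rot: [3.141, 0.016, -0.102]
contact_force: [-2.5, 0.5, 7.6]
grip_width: 23.8
```

```bash
python3 -m jog '[1,0,0,2,0,1,0,0,1,0,1,0,0,0,0]'
```

```text
time: 6.65
tool_pos: [459.7, -87.6, 133.1]
tcp_rot: [3.14, 0.015, -0.096]
contact_force: [-4.4, -0.7, 8.0]
grip_width: 24.1
```

```bash
python3 -m jog '[1,0,5,1,0,1,0,5,0.5,0,1,0,5,0.5,0,1,0,5,0.5,0,1,0,5,0.5,0]'
```

```text
time: 7.15
tool_pos: [457.8, -106.6, 134.4]
tcp_rot: [-3.14, 0.012, -0.088]
contact_force: [-1.6, 3.9, 7.1]
grip_width: 23.7
```

```bash
python3 -m jog '[1,0,5,1.5,0.2,1,0,5,1,0.2,1,0,5,1,0.2,1,0,5,1,0,1,0,5,1,0]'
```

```text
time: 7.65
tool_pos: [455.9, -127.3, 133.0]
tcp_rot: [-3.14, 0.009, -0.09]
contact_force: [-3.3, 0.6, 9.5]
grip_width: 23.6
```

```bash
python3 -m jog '[1,0,5,1,0.2,1,0,5,1,0.2,1,0,5,1,0.1,1,0,5,1,0,1,0,5,1,0]'
```

```text
time: 8.15
tool_pos: [454.3, -146.1, 132.4]
tcp_rot: [-3.136, 0.006, -0.092]
contact_force: [-4.5, 1.7, 9.7]
grip_width: 23.7
```

```bash
python3 -m jog '[1,0,5,1,0.2,1,0,5,1,0.2,1,0,5,1,0.1,1,0,5,1,0,1,0,5,1,0]'
```

```text
time: 8.65
tool_pos: [452.3, -167.6, 132.2]
tcp_rot: [-3.138, 0.004, -0.092]
contact_force: [-2.7, 4.8, 9.6]
grip_width: 24.2
```

```bash
python3 -m jog '[1,0,5,1,0.2,1,0,5,1,0.2,1,0,5,1,0.1,1,0,5,1,0,1,0,5,1,0]'
```

```text
time: 9.15
tool_pos: [450.6, -187.4, 131.9]
tcp_rot: [-3.136, 0.003, -0.093]
contact_force: [-3.0, 0.6, 10.0]
grip_width: 24.0
```

```bash
python3 -m jog '[1,0,5,1,0.2,1,0,5,1,0.2,1,0,5,1,0.1,1,0,5,1,0,1,0,5,1,0]'
```

```text
time: 9.65
tool_pos: [448.9, -207.4, 131.9]
tcp_rot: [-3.135, 0.001, -0.095]
contact_force: [-2.2, 3.5, 9.9]
grip_width: 23.9
```

```bash
python3 -m jog '[1,0,5,1,0.2,1,0,5,1,0.2,1,0,5,1,0.1,1,0,3,1,0,1,0,0,1,0]'
```

```text
time: 10.15
tool_pos: [447.7, -222.5, 132.0]
tcp_rot: [-3.138, 0.0, -0.094]
contact_force: [-4.6, -0.3, 9.8]
grip_width: 24.1
```

```bash
python3 -m jog '[1,0,-5,1,0,1,0,-7,1,0.1,1,0,-7,1,0,1,0,-7,1,0.1,1,0,-7,1,0]'
```

```text
time: 10.65
tool_pos: [451.1, -187.6, 132.4]
tcp_rot: [3.139, -0.002, -0.091]
contact_force: [-3.2, -0.1, 10.0]
grip_width: 23.7
```

```bash
python3 -m jog '[1,0,-7,1,0,1,0,-7,1,0.1,1,0,-7,1,0,1,0,-7,1,0.1,1,0,-7,1,0]'
```

```text
time: 11.15
tool_pos: [454.9, -149.2, 132.4]
tcp_rot: [3.133, -0.005, -0.085]
contact_force: [-4.1, 1.4, 9.8]
grip_width: 23.8
```

```bash
python3 -m jog '[1,0,-7,1,0,1,0,-7,1,0.1,1,0,-7,1,0,1,0,-7,1,0.1,1,0,-7,1,0]'
```

```text
time: 11.65
tool_pos: [458.3, -110.2, 132.1]
tcp_rot: [3.128, -0.008, -0.08]
contact_force: [-2.8, 0.1, 9.5]
grip_width: 23.9
```

```bash
python3 -m jog '[1,0,-7,1,0,1,0,-7,1,0.1,1,0,-7,1,0,1,0,-5,1,0.1,1,0,-3,1,0]'
```

```text
time: 12.15
tool_pos: [460.9, -76.9, 131.7]
tcp_rot: [3.125, -0.011, -0.075]
contact_force: [-4.3, -1.0, 9.5]
grip_width: 23.9
```

```bash
python3 -m jog '[1,0,0,-10,0.3,1,0,0,-15,0.3,1,0,5,-15,0.5]'
python3 - <<'E'
from h import *
snap('wrist','w6'); o=get_obs(); print(o['tool_pos'],o['tcp_rot'],o['contact_force'])
for n in ('w5','w3','w4','w6'):
    a=load(n); q=cloud(a)[:210].reshape(-1,3); q=q[(q[:,2]>210)&(q[:,2]<245)&(q[:,0]<560)]
    print(n,len(q))
    if len(q):
        print(' z',np.percentile(q[:,2],[1,50,99]).round(1),'south end y',np.percentile(q[:,1],1).round(1))
        for y0 in range(-110,220,40):
            s=q[abs(q[:,1]-y0)<15][:,0]
            if len(s)>30: print(' ',y0,np.percentile(s,[0.5,2]).round(1))
a=load('w5'); W=cloud(a); psi=-.1075; P=W-np.array([455.5,-96.1,156.5])
tx=P[...,0]*np.cos(psi)+P[...,1]*np.sin(psi); ty=P[...,0]*np.sin(psi)-P[...,1]*np.cos(psi); tz=-P[...,2]
for v in (300,340,370,400,425,440,460,478): print(v,[(u,int(tx[v,u]),int(ty[v,u]),int(tz[v,u])) for u in (2,40,160,320,480,600,638)])
E
```

```text
time: 12.45
tool_pos: [459.3, -77.7, 172.0]
tcp_rot: [3.126, -0.009, -0.089]
contact_force: [-0.0, -0.0, -3.3]
grip_width: 24.0
[460.52672932 -78.83739268 174.38364909] [ 3.12437422 -0.01350409 -0.08986899] [ 0.87648526 -0.27235821 -0.34570028]
w5 34966
 z [224.1 231.3 233.5] south end y -101.5
  -110 [524.4 525.1]
  -70 [527.1 528.5]
w3 7457
 z [225.6 231.5 233.5] south end y 54.0
  50 [544.  544.6]
  90 [547.9 548.6]
  130 [553.  553.5]
  170 [558.1 558.1]
w4 6825
 z [224.9 231.1 233.4] south end y 85.3
  90 [548.4 549. ]
  130 [552.9 553.4]
  170 [558.  558.1]
w6 34115
 z [225.2 231.5 233.6] south end y -100.4
  -110 [524.3 524.8]
  -70 [527.  528.2]
  -30 [532.1 533.1]
300 [(2, 38, -85, -49), (40, 36, -78, -45), (160, -68, -150, 155), (320, 11, 1, 2), (480, -67, 155, 155), (600, 36, 79, -47), (638, -68, 309, 157)]
340 [(2, 32, -78, -59), (40, 30, -71, -56), (160, 34, -37, -63), (320, 30, 0, -56), (480, 80, 0, -130), (600, 30, 72, -57), (638, 32, 79, -60)]
370 [(2, 24, -78, -61), (40, 16, -80, -50), (160, 26, -37, -63), (320, -10, 1, -17), (480, 26, 39, -63), (600, 19, 78, -54), (638, 33, 67, -72)]
400 [(2, 28, -65, -75), (40, 28, -57, -75), (160, 27, -33, -73), (320, 27, 0, -74), (480, 27, 34, -74), (600, 26, 60, -73), (638, 29, 65, -76)]
425 [(2, 28, -59, -81), (40, 27, -53, -80), (160, 27, -30, -80), (320, 28, 0, -81), (480, 27, 31, -80), (600, 27, 54, -80), (638, 27, 62, -80)]
440 [(2, 25, -60, -81), (40, 27, -50, -83), (160, 27, -28, -83), (320, 28, 0, -84), (480, 25, 31, -82), (600, 25, 54, -81), (638, 25, 61, -81)]
460 [(2, 20, -60, -82), (40, 26, -48, -86), (160, 25, -27, -86), (320, 27, 0, -87), (480, 21, 31, -82), (600, 21, 54, -82), (638, 20, 62, -82)]
478 [(2, 16, -61, -82), (40, 27, -45, -91), (160, 26, -26, -89), (320, 27, 0, -91), (480, -20, 51, -54), (600, 6, 64, -75), (638, 14, 65, -81)]
```

View pics/w6.png

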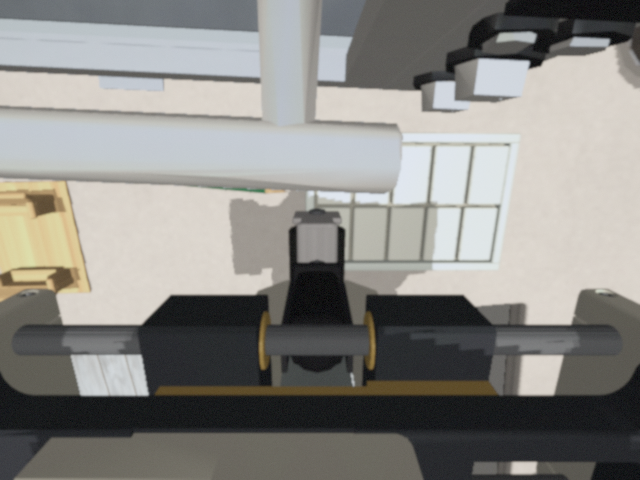

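```bash
python3 -m jog '[1,5,40,0,0.3,1,5,45,0,0.2,1,5,40,5,0.2,1,15,20,5,0,1,15,0,5,0]'
```

```text
time: 13.0
tool_pos: [492.9, -229.5, 162.3]
tcp_rot: [3.124, -0.017, -0.095]
contact_force: [-0.9, 0.7, -3.1]
grip_width: 23.9
```

```bash
python3 -m jog '[1,0,0,8,0,1,0,0,8,0,1,0,0,4,0,1,0,0,3,0,1,0,0,2,0]'
```

```text
time: 13.5
tool_pos: [493.7, -228.5, 135.6]
tcp_rot: [3.123, -0.017, -0.092]
contact_force: [-1.1, 0.2, 5.9]
grip_width: 23.9
```

```bash
python3 -m jog '[1,0,0,3,0,1,0,0,2,0,1,0,-4,1,0.2,1,0,-5,1,0,1,0,-5,1,0]'
```

```text
time: 14.0
tool_pos: [494.9, -216.2, 134.3]
tcp_rot: [3.111, -0.025, -0.089]
contact_force: [-3.8, -4.1, 6.7]
grip_width: 23.9
```

```bash
python3 -m jog '[1,0,-5,1.2,0,1,0,-5,1.2,0.2,1,0,-5,1.2,0,1,0,-5,1.2,0.2,1,0,-5,1.2,0]'
```

```text
time: 14.5
tool_pos: [496.4, -191.0, 134.2]
tcp_rot: [3.103, -0.031, -0.092]
contact_force: [-1.5, -0.5, 6.8]
grip_width: 23.8
```

```bash
python3 -m jog '[1,0,-5,1.2,0,1,0,-5,1.2,0.2,1,0,-5,1.2,0,1,0,-5,1.2,0.2,1,0,-5,1.2,0]'
```

```text
time: 15.0
tool_pos: [498.1, -167.3, 134.1]
tcp_rot: [3.091, -0.038, -0.092]
contact_force: [-2.0, -0.4, 6.5]
grip_width: 24.1
```

```bash
python3 -m jog '[1,0,0,-10,0.1,1,0,0,-15,0,1,0,0,0,0]'; python3 -m jog '[1,-40,0,0,0]';python3 -m jog '[1,-40,0,0,0]';python3 -m jog '[1,0,0,0,0]'
```

```text
time: 15.3
tool_pos: [496.3, -164.0, 161.0]
tcp_rot: [3.091, -0.038, -0.091]
contact_force: [-0.4, -0.9, -2.9]
grip_width: 23.8
time: 15.4
tool_pos: [459.4, -161.2, 159.9]
tcp_rot: [3.09, -0.043, -0.09]
contact_force: [0.2, -0.7, -2.3]
grip_width: 23.8
time: 15.5
tool_pos: [418.3, -157.0, 157.5]
tcp_rot: [3.09, -0.042, -0.088]
contact_force: [-0.7, -0.4, -2.4]
grip_width: 24.1
time: 15.6
tool_pos: [413.0, -155.0, 156.1]
tcp_rot: [3.093, -0.035, -0.089]
contact_force: [0.1, -0.1, -2.5]
grip_width: 24.1
```

```bash
python3 -m jog '[1,0,-50,0,0,1,0,-50,0,0,1,0,-50,0,0]';python3 -m jog '[1,0,50,-3,0,1,0,50,-3,0,1,0,50,-3,0]'; python3 -m jog '[1,0,0,0,0]'
```

```text
time: 15.9
tool_pos: [427.4, -10.3, 148.8]
tcp_rot: [3.091, -0.039, -0.103]
contact_force: [1.0, -0.2, -2.7]
grip_width: 23.8
time: 16.2
tool_pos: [418.8, -131.4, 163.6]
tcp_rot: [3.096, -0.036, -0.041]
contact_force: [0.9, -0.7, -3.0]
grip_width: 23.6
time: 16.3
tool_pos: [420.0, -135.3, 164.3]
tcp_rot: [3.093, -0.039, -0.043]
contact_force: [0.3, 0.4, -3.1]
grip_width: 24.0
```

```bash
python3 -m jog '[1,0,0,-50,3,1,0,0,-50,0,1,0,0,-50,0]';python3 -m jog '[1,0,0,0,0]'; python3 -m jog '[1,0,0,0,0,1,0,0,0,0]'; python3 -m jog '[1,0,0,15,0,1,0,0,15,0,1,0,0,15,0,1,0,0,15,0,1,0,0,15,0]'
```

```text
time: 16.6
tool_pos: [411.3, -127.1, 309.5]
tcp_rot: [3.104, -0.023, -0.103]
contact_force: [1.4, -1.1, -2.5]
grip_width: 23.4
time: 16.7
tool_pos: [413.6, -127.8, 315.5]
tcp_rot: [3.1, -0.035, -0.103]
contact_force: [-0.6, -0.5, -2.5]
grip_width: 23.9
time: 16.9
tool_pos: [413.3, -127.1, 314.4]
tcp_rot: [3.1, -0.034, -0.103]
contact_force: [-0.3, -0.2, -4.1]
grip_width: 23.8
time: 17.4
tool_pos: [412.6, -128.4, 229.7]
tcp_rot: [3.105, -0.022, -0.103]
contact_force: [0.1, 0.0, -2.7]
grip_width: 24.0
```

```bash
python3 -m jog '[1,0,0,15,0,1,0,0,15,0,1,0,0,15,0,1,0,0,15,0]'; python3 -m jog '[1,0,0,-50,0,1,0,0,-50,0,1,0,0,-40,0]'; python3 -m jog '[1,0,0,10,0,1,0,0,10,0,1,0,0,10,0,1,0,0,10,0,1,0,0,10,0]'; python3 -m jog '[1,0,0,20,0,1,0,0,20,0,1,0,0,20,0,1,0,0,20,0]'
```

```text
time: 17.8
tool_pos: [409.1, -128.2, 159.9]
tcp_rot: [3.11, -0.008, -0.104]
contact_force: [0.1, 0.5, -3.6]
grip_width: 24.0
time: 18.1
tool_pos: [403.1, -121.0, 288.1]
tcp_rot: [3.123, 0.026, -0.105]
contact_force: [1.7, -0.8, -3.1]
grip_width: 24.1
time: 18.6
tool_pos: [400.5, -120.8, 231.2]
tcp_rot: [3.125, 0.031, -0.104]
contact_force: [0.3, -0.9, -2.8]
grip_width: 23.8
time: 19.0
tool_pos: [391.5, -118.8, 138.9]
tcp_rot: [3.131, 0.046, -0.105]
contact_force: [0.1, -0.7, -2.5]
grip_width: 23.8
```

```bash
python3 -m jog '[1,15,12,-10,0,1,25,12,0,0,1,25,12,0,0,1,25,0,0,0,1,0,0,0,0]'
```

```text
time: 19.5
tool_pos: [468.4, -160.0, 128.6]
tcp_rot: [-3.141, 0.078, -0.105]
contact_force: [5.4, 0.2, 9.7]
grip_width: 23.7
```

```bash
python3 -m jog '[1,0,0,-10,0,1,0,0,-10,0]'; python3 -m jog '[1,-10,0,-10,0,1,-10,0,-10,0]'; python3 -m jog '[1,0,0,0,0,1,0,0,0,0]'
```

```text
time: 19.7
tool_pos: [469.1, -159.6, 144.1]
tcp_rot: [-3.138, 0.083, -0.105]
contact_force: [-0.1, -0.5, -3.4]
grip_width: 24.0
time: 19.9
tool_pos: [448.1, -156.5, 163.6]
tcp_rot: [-3.136, 0.09, -0.104]
contact_force: [0.6, 0.8, -2.8]
grip_width: 23.7
time: 20.1
tool_pos: [445.9, -156.0, 164.5]
tcp_rot: [-3.136, 0.09, -0.105]
contact_force: [0.1, 0.7, -3.1]
grip_width: 24.0
```

```bash
python3 -m jog '[1,-15,0,0,0,1,-15,0,0,0,1,0,0,0,0]'; python3 -m jog '[1,0,0,20,0,1,0,0,0,0]';  python3 -m jog '[1,0,0,-45,0,1,0,0,0,0]'; python3 -m jog '[1,0,0,40,0,1,0,0,0,0]'
```

```text
time: 20.4
tool_pos: [414.7, -152.5, 166.6]
tcp_rot: [-3.135, 0.091, -0.105]
contact_force: [0.4, -0.8, -3.1]
grip_width: 23.7
time: 20.6
tool_pos: [413.6, -152.4, 146.5]
tcp_rot: [-3.136, 0.089, -0.106]
contact_force: [0.0, 0.1, -2.0]
grip_width: 24.0
time: 20.8
tool_pos: [418.7, -153.4, 192.6]
tcp_rot: [-3.135, 0.09, -0.106]
contact_force: [0.6, -0.5, -2.6]
grip_width: 23.8
time: 21.0
tool_pos: [417.1, -153.4, 153.9]
tcp_rot: [-3.137, 0.085, -0.106]
contact_force: [-1.1, 0.6, -3.3]
grip_width: 24.0
```

```bash
python3 -m jog '[1,0,0,-50,0,1,0,0,-50,0,1,0,0,-50,0,1,0,0,0,0]'; python3 -m jog '[1,0,0,50,0,1,0,0,50,0,1,0,0,40,0,1,0,0,-10,0,1,0,0,-10,0]'; python3 -m jog '[1,0,0,-10,0,1,0,0,0,0]'
```

```text
time: 21.4
tool_pos: [430.4, -155.2, 310.0]
tcp_rot: [-3.135, 0.088, -0.105]
contact_force: [1.8, -0.2, -2.4]
grip_width: 24.2
time: 21.9
tool_pos: [422.4, -154.0, 193.6]
tcp_rot: [-3.138, 0.08, -0.105]
contact_force: [0.4, -0.2, -1.4]
grip_width: 23.8
time: 22.1
tool_pos: [426.0, -155.4, 210.4]
tcp_rot: [-3.141, 0.072, -0.105]
contact_force: [-0.1, -0.4, -2.0]
grip_width: 23.9
```

```bash
python3 -m jog '[1,0,0,-10,0,1,0,0,-10,0,1,0,0,-10,0,1,0,0,-10,0,1,0,0,-10,0]'; python3 -m jog '[1,0,0,40,0,1,0,0,40,0,1,0,0,40,0,1,0,0,-8,0,1,0,0,-8,0]'
```

```text
time: 22.6
tool_pos: [431.4, -156.4, 269.6]
tcp_rot: [3.139, 0.064, -0.105]
contact_force: [0.1, -0.0, -3.1]
grip_width: 23.9
time: 23.1
tool_pos: [428.2, -157.7, 169.6]
tcp_rot: [3.135, 0.055, -0.106]
contact_force: [0.6, -0.5, -2.3]
grip_width: 24.1
```

```bash
python3 -m jog '[1,15,30,0,0,1,22,32,0,0,1,22,0,0,0,1,0,0,5,0,1,0,0,0,0]'
```

```text
time: 23.6
tool_pos: [487.3, -230.9, 178.6]
tcp_rot: [3.126, 0.037, -0.105]
contact_force: [-0.7, 0.4, -3.4]
grip_width: 23.7
```

```bash
python3 -m jog '[1,-5,0,30,0,1,0,0,0,0,1,0,0,8,0,1,0,0,4,0,1,0,-3,4,0]'
```

```text
time: 24.1
tool_pos: [483.2, -228.7, 140.6]
tcp_rot: [3.121, 0.026, -0.104]
contact_force: [-0.3, -0.3, -3.2]
grip_width: 23.7
```

```bash
python3 -m jog '[1,0,0,4,0,1,0,0,4,0,1,0,-4,2,0,1,0,-6,1.5,0,1,0,-6,1.5,0]'
```

```text
time: 24.6
tool_pos: [485.1, -214.9, 131.6]
tcp_rot: [3.115, 0.023, -0.103]
contact_force: [-2.5, -0.7, 9.5]
grip_width: 24.2
```

```bash
python3 -m jog '[1,0,-7,1.5,0,1,0,-7,1.5,0,1,0,-7,1.5,0,1,0,-7,1.5,0,1,0,-7,1.5,0]'
```

```text
time: 25.1
tool_pos: [491.0, -183.6, 131.0]
tcp_rot: [3.103, 0.013, -0.101]
contact_force: [-2.5, -0.6, 9.7]
grip_width: 23.8
```

```bash
python3 -m jog '[1,-2.5,-6,1.2,0,1,-2.5,-6,1.2,0,1,-2.5,-6,1.2,0,1,-2.5,-5,1.2,0,1,-2.5,-5,1.2,0]'
```

```text
time: 25.6
tool_pos: [490.2, -159.2, 133.2]
tcp_rot: [3.09, -0.014, -0.099]
contact_force: [1.5, -1.4, 5.9]
grip_width: 23.8
```

```bash
python3 -m jog '[1,-1.5,-4,2,0,1,-1.5,-5,2,0,1,-1.5,-5,1.5,0,1,-1.5,-5,1.5,0,1,-1,-5,1.5,0]'
```

```text
time: 26.1
tool_pos: [489.6, -140.3, 131.4]
tcp_rot: [3.076, -0.028, -0.095]
contact_force: [-4.6, -4.1, 10.2]
grip_width: 24.1
```

```bash
python3 -m jog '[1,-1,-5,1.5,0,1,-1,-5,1.2,0,1,-1,-5,1.2,0,1,-1,-5,1.2,0,1,-1,-5,1.2,0]'
```

```text
time: 26.6
tool_pos: [489.8, -121.6, 131.7]
tcp_rot: [3.06, -0.04, -0.09]
contact_force: [-3.7, -1.6, 9.4]
grip_width: 24.3
```

```bash
python3 -m jog '[1,0,0,-12,0.3,1,-22,0,0,0.3,1,0,0,-50,0,1,0,0,-45,0,1,0,0,12,0]'; python3 -m jog '[1,0,0,12,0,1,0,0,12,0,1,0,0,14,0,1,0,0,14,0,1,0,0,0,0]'
```

```text
time: 27.1
tool_pos: [462.6, -110.3, 226.0]
tcp_rot: [3.061, -0.039, -0.1]
contact_force: [2.0, -0.2, -3.8]
grip_width: 23.6
time: 27.6
tool_pos: [461.3, -113.8, 164.6]
tcp_rot: [3.064, -0.03, -0.101]
contact_force: [-1.8, 0.4, -3.1]
grip_width: 24.1
```

```bash
python3 -m jog '[1,5,5,14,0,1,0,5,0,0,1,14,0,0,0,1,12,0,0,0,1,0,0,3,0]'
```

```text
time: 28.1
tool_pos: [490.5, -128.8, 146.7]
tcp_rot: [3.066, -0.024, -0.101]
contact_force: [0.7, -0.1, -3.0]
grip_width: 23.6
```

```bash
python3 -m jog '[1,3,0,6,0,1,1,0,5,0,1,0,-3,3,0,1,0,-6,2,0,1,0,-6,1.5,0]'
```

```text
time: 28.6
tool_pos: [495.0, -118.0, 130.5]
tcp_rot: [3.06, -0.026, -0.1]
contact_force: [-3.3, -0.8, 11.5]
grip_width: 23.9
```

```bash
python3 -m jog '[1,-0.5,-6,0.5,0,1,-0.5,-6,0.5,0,1,-0.5,-6,0.8,0,1,-0.5,-6,1,0,1,-0.5,-6,1,0]'
```

```text
time: 29.1
tool_pos: [498.7, -93.4, 132.0]
tcp_rot: [3.047, -0.042, -0.097]
contact_force: [-1.4, -1.1, 9.0]
grip_width: 24.1
```

```bash
python3 -m jog '[1,-1,-6,1.3,0,1,-1,-6,1.3,0,1,-0.5,-4,1.3,0,1,0,0,0.8,0,1,0,6,0.8,0]'
```

```text
time: 29.6
tool_pos: [499.4, -84.6, 132.5]
tcp_rot: [3.041, -0.055, -0.094]
contact_force: [-2.1, 1.2, 8.5]
grip_width: 23.8
```

```bash
python3 -m jog '[1,0,7,1.5,0,1,0,7,1.5,0,1,0,7,1.2,0,1,0,7,1,0,1,0,7,1,0]'; python3 -m jog '[1,0,0,-14,0.3,1,-25,0,-5,0.3,1,-30,0,0,0,1,-40,20,-20,0,1,-30,0,-20,0]'
python3 - <<'E'
from h import *
snap('wrist','w7'); o=get_obs(); print(o['tool_pos'],o['tcp_rot'],o['contact_force'])
E
```

```text
time: 30.1
tool_pos: [496.6, -120.9, 134.9]
tcp_rot: [3.039, -0.063, -0.092]
contact_force: [-0.7, 1.0, 4.4]
grip_width: 23.6
time: 30.6
tool_pos: [363.7, -122.1, 185.7]
tcp_rot: [3.041, -0.063, -0.102]
contact_force: [0.5, -0.3, -3.0]
grip_width: 23.8
[ 359.99757498 -120.2654783   187.11286716] [ 3.04146742 -0.06092523 -0.10159656] [-4.22784886  4.55763644 -1.63667838]
```

View pics/w7.png

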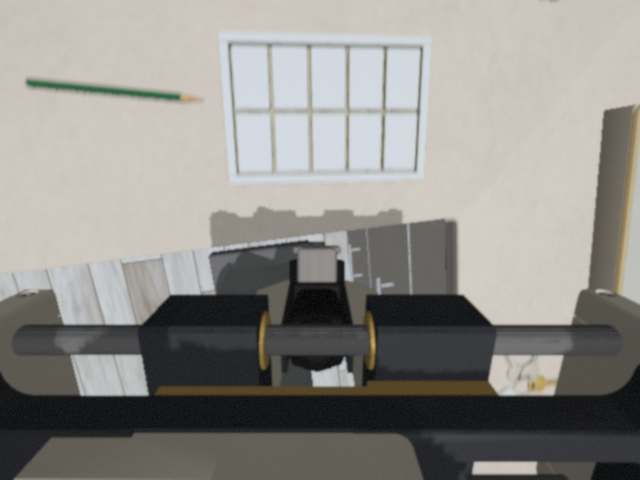

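The whole panel is visible at (218–430, 33–183). I'll compare each tile's mean depth height with the trim and with the first wrist picture.

```bash
cat > th.py <<'E'
from h import *
import sys
for n,r in (('w1',(20,170,220,415)),(sys.argv[1],tuple(int(x) for x in sys.argv[2:6]))):
    a=load(n); W=cloud(a); hsv=cv2.cvtColor(a['p'],cv2.COLOR_RGB2HSV)
    m=((hsv[...,2]>150)&((hsv[...,0]>80)|(hsv[...,1]<12))).astype(np.uint8)
    q=np.zeros_like(m); q[r[0]:r[1],r[2]:r[3]]=m[r[0]:r[1],r[2]:r[3]]; q=cv2.morphologyEx(q,cv2.MORPH_CLOSE,np.ones((7,7)))
    cs,_=cv2.findContours(q,cv2.RETR_EXTERNAL,cv2.CHAIN_APPROX_NONE); c=max(cs,key=cv2.contourArea)
    pts=np.array([world(a,u,v,z=14)[:2] for u,v in c[:,0]],np.float32); b=cv2.minAreaRect(pts); print(n,b)
    (cx,cy),(w,h),ang=b
    th=np.radians(ang if w>h else ang+90); yv=np.array([np.cos(th),np.sin(th)]); yv*=np.sign(yv[1]); xv=np.array([yv[1],-yv[0]])
    D=W[...,:2]-np.array([cx,cy]); px=D@xv; py=D@yv
    # worktop reference plane from ring
    ring=(((abs(px)>70)&(abs(px)<110)&(abs(py)<100))|((abs(py)>98)&(abs(py)<140)&(abs(px)<60)))&(abs(W[...,2])<10)
    ring[250:]=False
    A=np.c_[px[ring],py[ring],np.ones(ring.sum())]; k,*_=np.linalg.lstsq(A,W[...,2][ring],rcond=None)
    Z=W[...,2]-(k[0]*px+k[1]*py+k[2])
    for nm,x0 in (('a',-26.5),('b',26.5)):
        print(nm,[round(float(np.median(Z[(abs(px-x0)<18)&(abs(py-y0)<10)])),2) for y0 in (-66,-33,0,33,66)])
    t=((abs(abs(px)-57)<2.5)&(abs(py)<85))|((abs(abs(py)-87)<2)&(abs(px)<55)); print('trim',np.median(Z[t]).round(2),t.sum(),ring.sum())
E
python3 th.py w7 20 195 205 445
```

```text
w1 ((479.5196533203125, -161.6982421875), (184.12335205078125, 124.75614929199219), 84.23899841308594)
a [17.87, 17.68, 18.47, 18.15, 17.56]
b [17.87, 18.25, 18.28, 17.49, 17.82]
trim 13.93 2146 17795
w7 ((477.7268371582031, -161.81781005859375), (182.89111328125, 125.9068603515625), 84.70341491699219)
a [14.02, 13.98, 13.9, 13.91, 13.91]
b [14.0, 13.98, 14.03, 13.89, 13.88]
trim 13.69 3787 27113
```

Depth says all ten tiles are at 13.9–14.0 mm, down from 17.5–18.5 mm, so the rows are flush. The held tool has picked up some tilt, so I'll take that out in free air before returning the roller.

```bash
python3 -m jog '[1,5,0,-50,0,1,5,0,-50,0,1,5,0,-45,0,1,0,0,12,0,1,0,0,12,0]'; python3 -m jog '[1,5,0,14,0,1,5,0,14,0,1,5,0,14,0,1,5,0,14,0,1,5,0,14,0]';  python3 -m jog '[1,0,0,-50,0,1,0,0,-50,0,1,0,0,12,0,1,0,0,12,0,1,0,0,12,0]'; python3 -m jog '[1,0,0,14,0,1,0,0,14,0,1,0,0,14,0]'
```

```text
time: 31.15
tool_pos: [365.0, -107.8, 311.5]
tcp_rot: [3.042, -0.063, -0.104]
contact_force: [0.8, 0.3, -3.5]
grip_width: 23.6
time: 31.65
tool_pos: [390.0, -116.5, 235.0]
tcp_rot: [3.044, -0.059, -0.104]
contact_force: [0.0, 1.0, -3.3]
grip_width: 23.7
time: 32.15
tool_pos: [383.0, -108.3, 290.7]
tcp_rot: [3.049, -0.043, -0.105]
contact_force: [0.6, -0.7, -2.0]
grip_width: 23.9
time: 32.45
tool_pos: [381.8, -111.5, 243.1]
tcp_rot: [3.05, -0.039, -0.105]
contact_force: [-0.3, -0.7, -3.6]
grip_width: 23.8
```

```bash
python3 -m jog '[1,10,-50,0,0,1,10,-50,0,0,1,10,-50,0,-0.8,1,10,-50,0,-0.8,1,10,-50,0,-0.8]'; python3 -m jog '[1,5,-40,0,0,1,0,-10,0,0,1,0,0,0,0]'
```

```text
time: 32.95
tool_pos: [452.5, 124.9, 212.7]
tcp_rot: [3.047, -0.024, -0.079]
contact_force: [1.6, -0.5, -2.0]
grip_width: 23.6
time: 33.25
tool_pos: [459.6, 180.6, 202.1]
tcp_rot: [3.046, -0.018, -0.072]
contact_force: [-0.3, -0.3, -3.1]
grip_width: 23.9
```

```bash
python3 -m jog '[1,14,-15,0,-0.6,1,0,0,15,0,1,0,0,12,0,1,0,0,0,0]'
python3 - <<'E'
from h import *
snap('wrist','w8'); o=get_obs(); print(o['tool_pos'],o['tcp_rot'],o['contact_force'])
snap('side','s8');a=load('s8')
cv2.imwrite('pics/crop8.png',cv2.resize(a['p'][200:330,240:380],None,fx=4,fy=4,interpolation=cv2.INTER_CUBIC)[:,:,::-1])
E
```

```text
time: 33.65
tool_pos: [472.9, 186.9, 170.6]
tcp_rot: [3.042, -0.013, -0.063]
contact_force: [0.9, -0.3, -2.9]
grip_width: 23.9
[473.10670322 186.93169258 171.28245658] [ 3.04256545 -0.01344404 -0.06315302] [-0.12905081  0.51435705 -3.00888767]
```

View pics/w8.png

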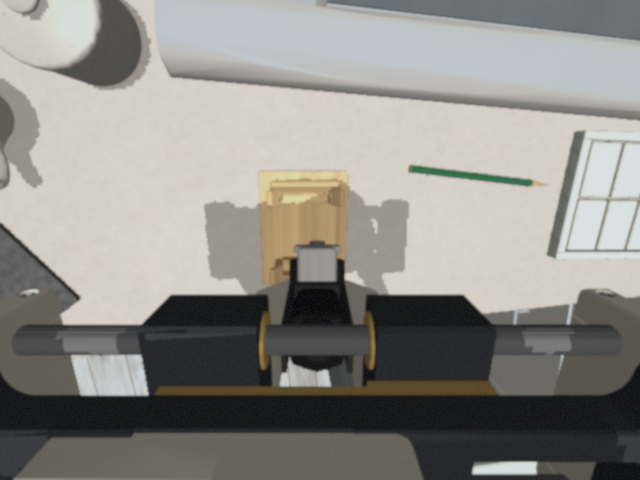

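View pics/crop8.png

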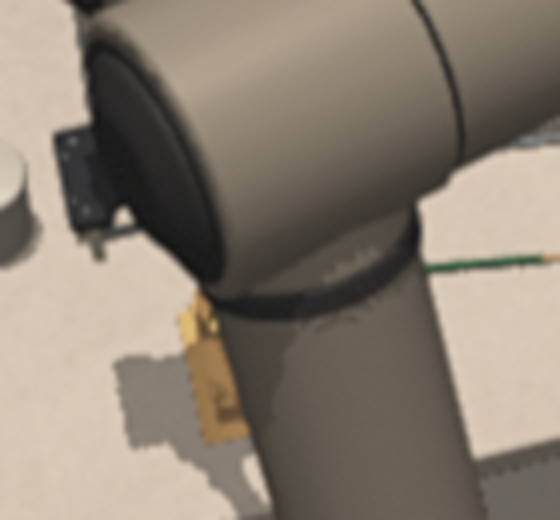

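Run:
```python
from h import *
from scipy.spatial.transform import Rotation as Ro
for n,o,r in (('w4',[474.5,183.2,196.],[3.141,-.007,-.061]),('w6',[460,-78.3,173.5],[3.125,-.011,-.089]),('w7',[360.5,-120.5,187],[3.0415,-.061,-.1016]),('w8',[473,187,171],[3.0425,-.0134,-.063])):
    a=load(n); W=cloud(a); T=(W-np.array(o))@Ro.from_euler('xyz',r).as_matrix()
    m=(abs(T[...,1])<36)&(T[...,2]>35)&(T[...,2]<130)&(abs(T[...,0])<60)
    m[:200]=False; m[300:]=False; m[:,:280]=False;m[:,360:]=False
    q=T[m]; print(n,len(q))
    for z0 in range(40,125,10):
        s=q[abs(q[:,2]-z0)<5]
        if len(s)>20: print('  tz',z0,len(s),'x',np.percentile(s[:,0],[2,50,98]).round(1),'y',np.percentile(s[:,1],[2,98]).round(1))
    # top yoke plate: grey bright pixels
    hsv=cv2.cvtColor(a['p'],cv2.COLOR_RGB2HSV); g=m&(hsv[...,2]>90)&(hsv[...,1]<40)&(T[...,2]<85)
    P=T[g]
    if len(P)>50:
        A=np.c_[P[:,0],P[:,1],np.ones(len(P))]; k,*_=np.linalg.lstsq(A,P[:,2],rcond=None); print('  plate',len(P),np.median(P,0).round(1),'slope tz/tx',k[0].round(3),'tz/ty',k[1].round(3),'xr',np.percentile(P[:,0],[2,98]).round(1))
```

```text
w4 3547
  tz 40 613 x [ 2.9 11.3 13.9] y [-14.7  13.5]
  tz 50 58 x [12.9 13.7 14.1] y [-13.5  12.9]
  tz 70 1623 x [ 7.2 20.3 31.9] y [-13.   11.9]
  tz 80 115 x [ 4.6 31.8 32.1] y [-14.8  14.3]
  tz 90 772 x [-14.9  14.6  32. ] y [-20.  19.]
  tz 100 290 x [-16.   31.4  34.7] y [-21.4  20.3]
  tz 110 61 x [20.1 31.4 33.8] y [-18.1  17.6]
  plate 1625 [20.2 -0.3 67.8] slope tz/tx 0.092 tz/ty 0.008 xr [ 7.2 31.8]
w6 3637
  tz 40 205 x [ 5.4  9.7 10.3] y [-12.2  10.4]
  tz 50 566 x [ 1.2 10.1 12.4] y [-14.9  13.4]
  tz 70 1591 x [ 5.6 18.1 30.2] y [-13.2  11.5]
  tz 80 96 x [29.8 30.3 30.5] y [-10.9   9.2]
  tz 90 624 x [-10.7  14.6  30.3] y [-19.5  17.7]
  tz 100 449 x [-19.4  18.8  33. ] y [-21.7  19.7]
  tz 110 105 x [18.5 29.8 33. ] y [-19.7  18.5]
  plate 1612 [18.1 -0.5 71.4] slope tz/tx 0.07 tz/ty -0.004 xr [ 5.7 30.3]
w7 2431
  tz 40 132 x [-4.   3.9  5.3] y [-12.2  14. ]
  tz 50 345 x [-1.4  3.4  4.9] y [-12.2  14. ]
  tz 70 1196 x [-4.1  5.2 15.8] y [-11.3  13.1]
  tz 80 180 x [ 9.7 15.3 16.9] y [-11.9  13.8]
  tz 90 351 x [-13.   -2.9  12.9] y [-18.4  19.5]
  tz 100 165 x [-16.   -0.6  13.2] y [-19.8  21.5]
  tz 110 62 x [-2.4  9.8 12.8] y [-16.2  18.7]
  plate 1307 [ 6.6  1.2 72.8] slope tz/tx 0.252 tz/ty 0.007 xr [-4.  16.6]
w8 2438
  tz 40 241 x [-7.1 -0.4  1.4] y [-13.2  13. ]
  tz 50 246 x [-2.6  0.6  1.5] y [-13.2  13. ]
  tz 70 1286 x [-7.  3. 13.] y [-12.9  12.3]
  tz 80 62 x [ 6.2 13.1 13.5] y [-12.2  12.7]
  tz 90 374 x [-16.6  -6.7  11. ] y [-19.5  19.3]
  tz 100 190 x [-19.8   7.6  10.2] y [-20.8  20.5]
  tz 110 39 x [-6.3  5.2  8.9] y [-17.1  17.4]
  plate 1323 [ 3.   0.2 71.6] slope tz/tx 0.283 tz/ty 0.014 xr [-6.9 13.2]
```

```bash
python3 -m jog '[1,6,45,0,0,1,6,45,5,0,1,0,0,20,0,1,0,0,0,0]'
python3 - <<'E'
from h import *
a=load('w2'); 
for u,v in ((390,119),(500,133),(330,262),(400,245)): print(world(a,u,v,z=3).round(0))
E
```

```text
time: 34.15
tool_pos: [481.4, 90.3, 159.2]
tcp_rot: [3.044, -0.022, -0.063]
contact_force: [-0.6, 0.8, -3.0]
grip_width: 24.1
[525.  79.   3.]
[501. -53.   3.]
[347. 159.   3.]
[366.  65.   3.]
```

```bash
python3 -m jog '[1,0,-3,20,0,1,0,0,10,0,1,0,0,4,0,1,0,0,3,0]'
```

```text
time: 34.55
tool_pos: [484.4, 89.7, 125.5]
tcp_rot: [3.045, -0.029, -0.063]
contact_force: [0.3, 0.1, -2.4]
grip_width: 23.8
```

```bash
python3 -m jog '[1,0,0,4,0,1,0,0,3,0]'; python3 -m jog '[1,-6,0,1,0,1,-6,0,1,0,1,-6,0,1,0]'
```

```text
time: 34.75
tool_pos: [484.8, 89.4, 119.8]
tcp_rot: [3.045, -0.03, -0.062]
contact_force: [-3.5, 0.9, 8.7]
grip_width: 23.9
time: 35.05
tool_pos: [475.3, 90.8, 121.4]
tcp_rot: [3.047, -0.052, -0.059]
contact_force: [3.1, -0.4, 4.4]
grip_width: 24.0
```

```bash
python3 -m jog '[1,-6,0,3,0,1,-6,0,3,0,1,-6,0,2,0,1,-6,0,2,0]'
python3 - <<'E'
from h import *
snap('wrist','w9'); o=get_obs(); print(o['tool_pos'],o['tcp_rot'],o['contact_force'])
E
```

```text
time: 35.45
tool_pos: [462.1, 92.0, 117.5]
tcp_rot: [3.05, -0.083, -0.056]
contact_force: [2.6, -0.2, 7.9]
grip_width: 24.0
[461.28640515  92.05624503 117.28050211] [ 3.04949536 -0.08199676 -0.05633084] [1.79202241 0.04167581 8.44713003]
```

```bash
cat > tilt.py <<'E'
from h import *
import sys
from scipy.spatial.transform import Rotation as Ro
n=sys.argv[1]; v=[float(x) for x in sys.argv[2:8]]
a=load(n); W=cloud(a); T=(W-np.array(v[:3]))@Ro.from_euler('xyz',v[3:]).as_matrix()
m=(abs(T[...,1])<36)&(T[...,2]>60)&(T[...,2]<82)&(abs(T[...,0])<60); m[:200]=False; m[300:]=False; m[:,:280]=False;m[:,360:]=False
hsv=cv2.cvtColor(a['p'],cv2.COLOR_RGB2HSV); g=m&(hsv[...,2]>90)&(hsv[...,1]<40); P=T[g]
A=np.c_[P[:,0],P[:,1],np.ones(len(P))]; k,*_=np.linalg.lstsq(A,P[:,2],rcond=None); print('plate',len(P),np.median(P,0).round(1),'slopes',k[:2].round(3),'xr',np.percentile(P[:,0],[2,98]).round(1))
E
python3 tilt.py w9 457 91 120 3.047 -.06 -.059
```

```text
plate 1488 [19.3 -1.7 68. ] slopes [0.11  0.003] xr [ 7.8 30.1]
```

View pics/w9.png

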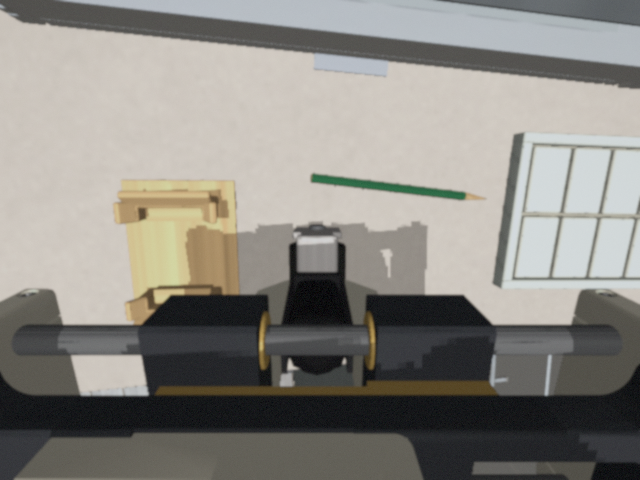

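```bash
python3 -m jog '[1,4,0,1,0,1,4,0,1,0]'; python3 -m jog '[1,0,0,-20,0,1,0,0,-35,0,1,0,0,0,0]'
python3 - <<'E'
from h import *
snap('wrist','w10'); o=get_obs(); print(o['tool_pos'],o['tcp_rot'],o['contact_force'])
E
python3 tilt.py w10 $(python3 -c "
from h import *
o=get_obs(); print(*o['tool_pos'],*o['tcp_rot'])")
```

```text
time: 35.7
tool_pos: [467.4, 91.7, 117.5]
tcp_rot: [3.049, -0.079, -0.056]
contact_force: [-5.3, -0.7, 8.1]
grip_width: 23.7
time: 36.0
tool_pos: [461.9, 97.4, 172.9]
tcp_rot: [3.049, -0.075, -0.056]
contact_force: [-0.1, 0.4, -1.5]
grip_width: 23.8
[460.53635415  97.07506802 170.73005772] [ 3.04793054 -0.07117741 -0.05610622] [-0.56675333  0.62724288 -3.98893661]
plate 1458 [11.9 -0.1 67.7] slopes [0.167 0.005] xr [ 0.2 22.6]
```

View pics/w10.png

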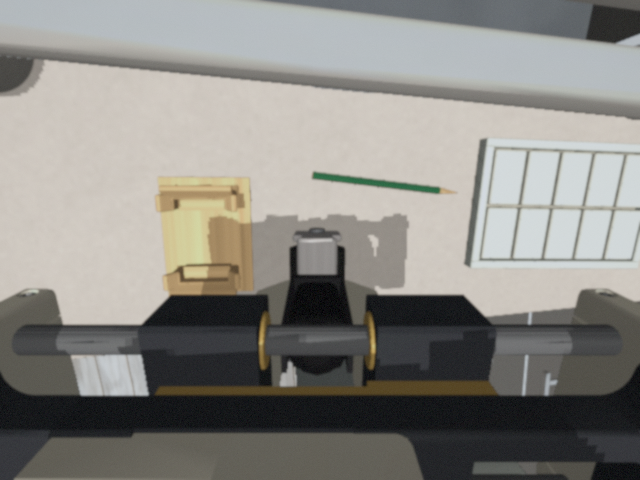

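```bash
python3 -m jog '[1,6,-35,-5,0,1,6,-35,-5,0,1,5,-28,0,0,1,0,0,0,0]'
cat > pl.py <<'E'
from h import *
import sys
from scipy.spatial.transform import Rotation as Ro
n=sys.argv[1]
o1=get_obs(); snap('wrist',n); o2=get_obs()
o=(np.array(o1['tool_pos'])); print(np.round(o,1),np.round(o2['tool_pos'],1),np.round(o1['tcp_rot'],3),np.round(o1['contact_force'],1))
a=load(n); W=cloud(a); T=(W-o)@Ro.from_euler('xyz',o1['tcp_rot']).as_matrix()
m=(abs(T[...,1])<36)&(T[...,2]>60)&(T[...,2]<82)&(abs(T[...,0])<60); m[:200]=False; m[300:]=False; m[:,:280]=False;m[:,360:]=False
hsv=cv2.cvtColor(a['p'],cv2.COLOR_RGB2HSV); g=m&(hsv[...,2]>90)&(hsv[...,1]<40); P=W[g]
print('plate world end x',np.percentile(P[:,0],98).round(1),'y mid',np.percentile(P[:,1],[3,97]).mean().round(1),'z',np.median(P[:,2]).round(1))
E
python3 pl.py w11
```

```text
time: 36.45
tool_pos: [480.5, 196.0, 167.5]
tcp_rot: [3.045, -0.062, -0.06]
contact_force: [0.0, -0.8, -3.5]
grip_width: 23.7
[480.5 196.  167.5] [479.7 194.6 167.3] [ 3.045 -0.062 -0.06 ] [ 0.  -0.8 -3.5]
plate world end x 505.3 y mid 188.6 z 98.7
```

View pics/w11.png

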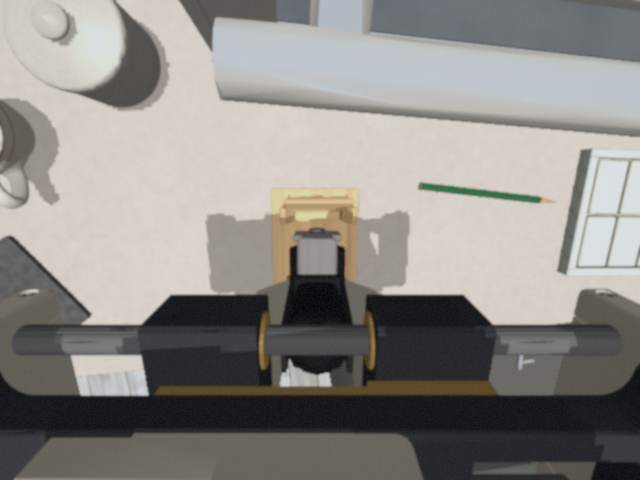

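```bash
python3 -m jog '[1,3,-1,7,0,1,0,-1,5,0,1,0,0,0,0]'; python3 pl.py w12
```

```text
time: 36.8
tool_pos: [481.9, 193.0, 151.8]
tcp_rot: [3.041, -0.055, -0.061]
contact_force: [0.4, 0.1, -3.6]
grip_width: 24.1
[481.9 193.  151.8] [482.  193.  152.1] [ 3.041 -0.055 -0.061] [ 0.4  0.1 -3.6]
plate world end x 506.1 y mid 185.4 z 83.0
```

View pics/w12.png

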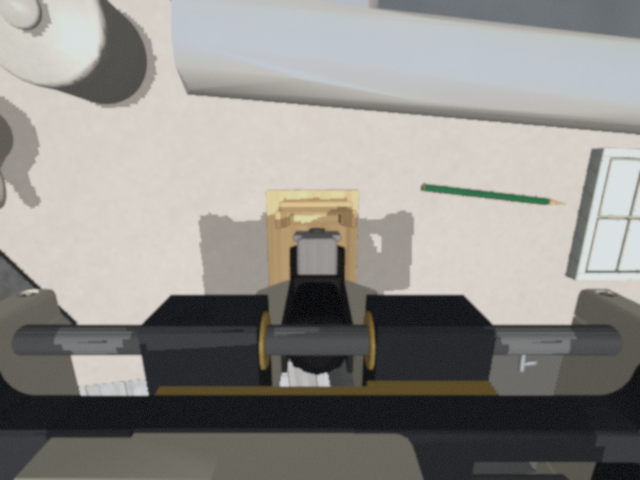

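```bash
python3 -m jog '[1,3,-4,0,0,1,0,-0.5,4,0,1,0,-0.5,4,0]'
```

```text
time: 37.15
tool_pos: [486.6, 196.3, 144.1]
tcp_rot: [3.042, -0.057, -0.063]
contact_force: [0.1, -0.3, -3.1]
grip_width: 23.8
```

```bash
python3 -m jog '[1,0,-0.5,4,0,1,0,-0.5,3,0]'; python3 pl.py w13
```

```text
time: 37.35
tool_pos: [487.0, 196.2, 136.5]
tcp_rot: [3.041, -0.057, -0.063]
contact_force: [-0.1, -2.9, -1.4]
grip_width: 23.9
[487.  196.2 136.5] [486.9 196.1 136. ] [ 3.041 -0.057 -0.063] [-0.1 -2.9 -1.4]
plate world end x 511.5 y mid 188.4 z 67.7
```

View pics/w13.png

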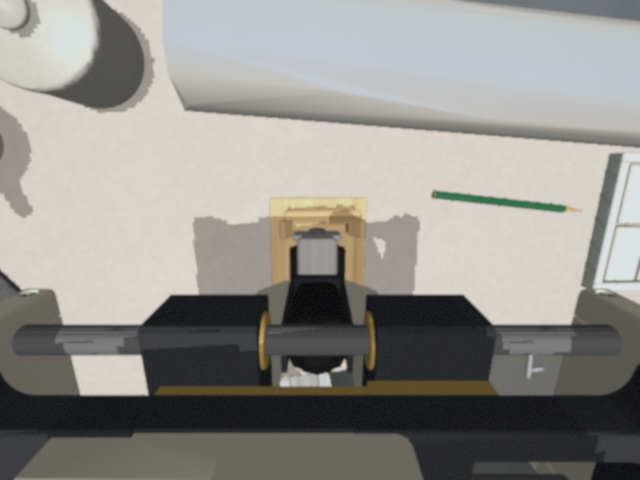

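```bash
python3 -m jog '[1,-1,1.5,2,0,1,0,0.5,3,0]'; python3 -m jog '[1,0,0,2,0]'
```

```text
time: 37.6
tool_pos: [486.3, 193.9, 131.1]
tcp_rot: [3.042, -0.058, -0.062]
contact_force: [-0.5, -0.3, -2.8]
grip_width: 23.5
time: 37.7
tool_pos: [486.4, 193.6, 129.1]
tcp_rot: [3.042, -0.058, -0.063]
contact_force: [-2.3, 0.0, 3.8]
grip_width: 24.5
```

```bash
python3 -m jog '[0.6,0,0,0,0,0.6,0,0,0,0,0.3,0,0,0,0,0.3,0,0,0,0]'
python3 - <<'E'
from h import *
snap('wrist','w14'); o=get_obs(); print(o['tool_pos'],o['tcp_rot'],o['contact_force'],o['grip_width'])
E
```

```text
time: 38.1
tool_pos: [486.9, 193.8, 129.9]
tcp_rot: [3.043, -0.06, -0.062]
contact_force: [-0.2, -0.7, -1.7]
grip_width: 48.0
[486.90880437 193.79839939 129.88958619] [ 3.04262708 -0.05972637 -0.06256693] [ 0.77922411  0.15637677 -0.88032382] 52.172508453148644
```

View pics/w14.png

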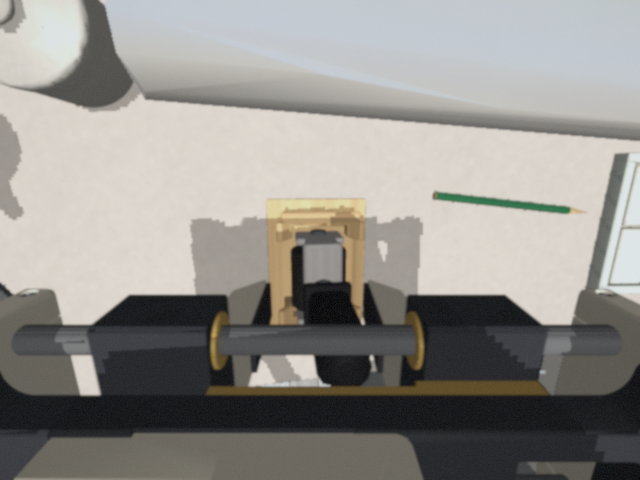

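```bash
python3 -m jog '[0,0,0,0,0,0,0,0,0,0,0,0,0,0,0,0,0,0,0,0,0,0,0,0,0]'; python3 -m jog '[0,0,2,-15,0,0,0,2,-20,0,0,0,2,-30,0,0,-10,0,-40,0,0,-20,0,0,0]'
python3 - <<'E'
from h import *
snap('wrist','w15'); o=get_obs(); print(o['time'],o['tool_pos'],o['tcp_rot'],o['contact_force'],o['grip_width'])
E
```

```text
time: 38.65
tool_pos: [487.1, 194.0, 130.2]
tcp_rot: [3.043, -0.06, -0.062]
contact_force: [0.2, 0.1, -0.2]
grip_width: 90.4
time: 39.15
tool_pos: [451.6, 200.4, 235.7]
tcp_rot: [3.042, -0.058, -0.064]
contact_force: [0.5, 0.2, 0.5]
grip_width: 91.6
39.2 [446.99640523 199.95319617 233.05878629] [ 3.04002343 -0.05065916 -0.06338819] [-3.19522244  0.86920255 -1.43870926] 91.67256919925362
```

View pics/w15.png

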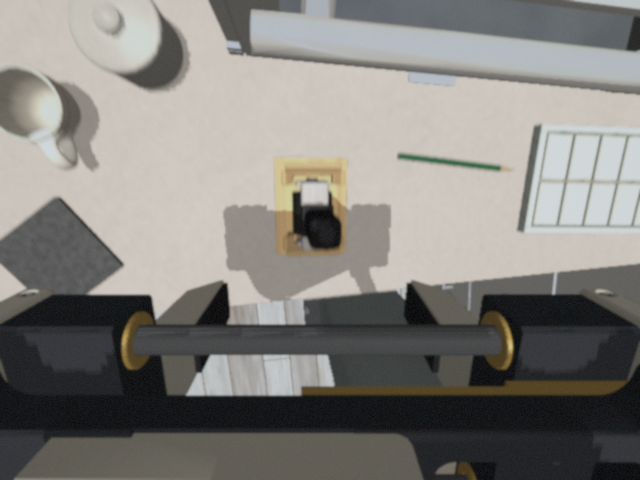

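```bash
python3 st.py w15 140 270 260 360
python3 - <<'E'
from h import *
a=load('w15'); W=cloud(a)[150:260,285:350].reshape(-1,3); 
for z0 in range(10,150,12):
    s=W[(abs(W[:,2]-z0)<6)]
    if len(s)>15: print(z0,len(s),np.percentile(s[:,:2],[5,50,95],axis=0).round(1).tolist())
p=a['p'][140:270,250:370]; cv2.imwrite('pics/crop15.png',cv2.resize(p,None,fx=4,fy=4,interpolation=cv2.INTER_CUBIC)[:,:,::-1])
E
```

```text
2862 276 345 160 254
stand base z0-ish ((472.7437744140625, 182.83949279785156), (79.32371520996094, 106.25601959228516), 87.1675796508789) cloud ((472.74127197265625, 182.86495971679688), (78.92076110839844, 106.36463165283203), 86.99689483642578)
handle 1113 323.1599281221923 229.56154537286614 ((476.462158203125, 184.63137817382812), (23.64102554321289, 26.67517852783203), 86.96507263183594) cloud med [477.47404097 185.27832905 146.89442927]
z>60 ranges [[464.7, 172.7, 60.6], [480.3, 186.0, 141.5], [489.8, 196.6, 149.6]]
10 395 [[448.1, 144.9], [508.6, 182.7], [527.8, 209.0]]
22 273 [[441.7, 157.8], [508.7, 196.4], [516.1, 207.6]]
34 1538 [[431.7, 152.8], [496.0, 188.5], [523.2, 210.5]]
46 174 [[445.1, 193.8], [479.8, 197.3], [506.7, 200.2]]
58 736 [[445.2, 171.1], [495.1, 184.4], [506.6, 195.8]]
82 250 [[463.6, 169.7], [485.8, 192.2], [489.0, 197.7]]
94 55 [[472.4, 175.8], [486.1, 190.3], [486.9, 195.6]]
106 69 [[472.1, 175.4], [486.2, 189.4], [486.9, 195.7]]
118 87 [[472.3, 175.2], [486.1, 188.8], [486.8, 195.6]]
130 94 [[472.4, 175.3], [486.2, 187.8], [486.9, 195.6]]
142 663 [[465.1, 173.5], [479.3, 186.6], [485.8, 194.7]]
```

View pics/crop15.png

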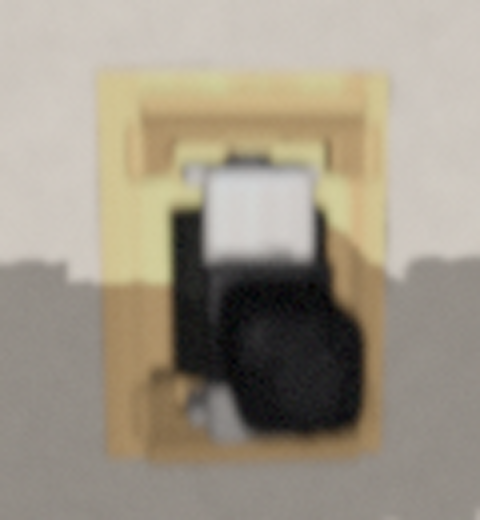

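The handle faces stay vertical from z = 94 to 130 (x 486.1–486.2, y edge 195.6). The top height of 146.9 matches the 147.1 I measured before pickup, so the roller is seated upright. Last, I'll check the rest of the scene.

```bash
python3 -m jog '[0,-30,0,-30,0,0,-30,20,-20,0,0,0,0,0,0]'
python3 - <<'E'
from h import *
snap('scene','c16'); a=load('c16'); b=load('scene0')
d=np.abs(a['p'].astype(int)-b['p']).max(2)
for n,r in (('pencil',(235,260,328,370)),('mug',(285,320,200,240)),('jar',(140,185,398,430)),('bigroller',(310,390,135,200)),('panel',(200,250,360,435)),('stand',(240,305,290,345))): print(n,(d[r[0]:r[1],r[2]:r[3]]>40).sum())
snap('wrist','w16'); print(get_obs()['time'],get_obs()['tool_pos'])
cv2.imwrite('pics/crop16.png',cv2.resize(a['p'][130:400,130:450],None,fx=2.2,fy=2.2,interpolation=cv2.INTER_CUBIC)[:,:,::-1])
E
```

```text
time: 39.5
tool_pos: [380.9, 188.7, 281.5]
tcp_rot: [3.038, -0.047, -0.063]
contact_force: [-0.2, -0.3, -0.4]
grip_width: 92.0
pencil 83
mug 0
jar 308
bigroller 0
panel 494
stand 259
39.6 [383.0185238  189.40594428 279.95963305]
```

View pics/crop16.png

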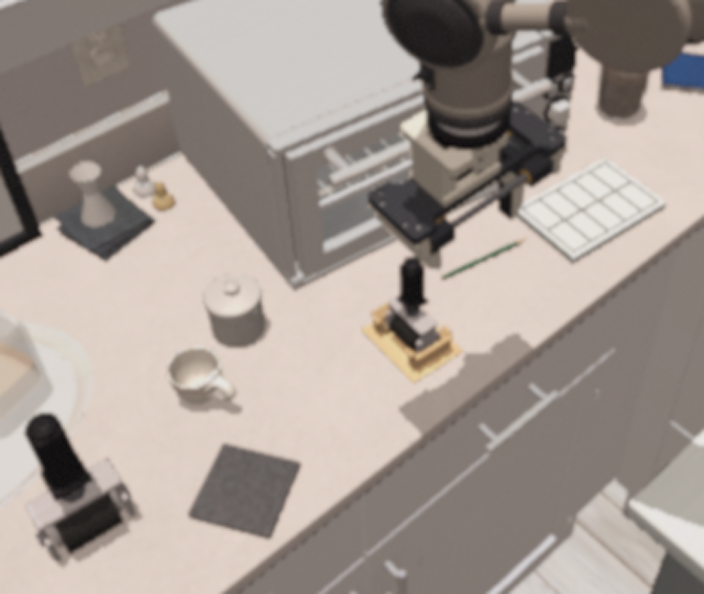

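The scene view shows the roller upright in its stand at crop (412,310). The pencil, mug and jar are where they were, and the gripper is clear of everything.

Run:
```python
from plant import close_job
print(close_job())
```

```text
the job is handed in; nothing more can be done
None
```

All ten tiles are flush with the trim and the small roller is back upright in its stand. I handed the job in at about 39.6 s; no verdict was reported.

- **Tiles:** I rolled both rows at mostly 9–13 N, with readings up to about 14 N. A depth check after rolling put every tile at 13.9–14.0 mm above the worktop, down from 17.5–18.5 mm.
- **Row b:** I rolled this row off-centre towards row a, because the oven handle bar left too little room for the gripper over the row's centre line.
- **Roller in the stand:** its handle is vertical, and its top height matches the reading before pickup (146.9 mm against 147.1 mm). It measured about 3.7 mm along x and 2 mm along y from the stand's centre, slightly over the 3 mm play in x. I put that down to measuring error from the tilted camera.

**What went wrong:**
- **Tilt:** the tool gradually tilted under load, up to about 0.1 rad.
- **Accidental touch:** with the tool tilted, the roller came down on already-flush row a at about 12 N while moving sideways, and turned in the grip. I straightened it by dragging it lightly on bare worktop. The tile depth check was made after that touch and row a was still flush.

**Other things:** the mug and the larger roller showed no change between the first and last pictures. The pencil and jar areas did show pixel differences, which I put down to the arm and its shadow. Both looked in place in the last picture.

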